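# Shut down the stained-glass bench: close the jars, sweep the cullet, hang up the scraper

## Task

Close up the glass-cutting station: first screw the caps of both jars, flux and patina, fully home so that no splinter gets in, then take the scraper by its handle and push every glass offcut off the light box over its open edge into the scrap tray. The glass is sharp, so move it only with the scraper and never touch it with the gripper; finish by hanging the scraper by its handle over both prongs of the red hook, let it go, and leave everything else on the bench where it is.

Things in the scene. Friction and masses are not known exactly. Their poses are not given: they have to be found in the camera images.
- lightbox: fixed light box, white top: 220 mm deep (x, away from robot) x 310 mm long (y); top 45 mm above its origin, which lies on the table under the box's centre. Wooden battens 10 mm wide, 8 mm high run inside the outline along the +x, -x and +y edges, 200 mm clear between the long ones. The -y edge (y = -155 mm) is open and flush, with a scrap tray clipped to it. Does not move
- tray (a point): centre of the inner floor of the dark steel glass-scrap tray fixed to the light box's open edge (same axes as the light box, at its y = -205 mm, 4 mm above the table). The tray reaches from the box's edge at y = -155 to -260 mm and is 220 mm long in x; walls 4 mm thick, rim 38 mm above the table, so lower than the box
- scraper: hand scraper, about 280 g: block 34 (x) x 130 (y) x 30 mm high with flat black rubber underside; over it an arched blue handle: straight grip bar 16 x 16 mm in section, along y, 130 mm long, on a 12 mm wide leg at each end; arch opening 106 mm wide, 38 mm high. Overall height 84 mm. Both faces alike. Starts standing on its rubber. Origin: centre of the underside, z up
- scraper_bar (a point): centre of the scraper's grip bar, 76 mm above its underside; same axes as the scraper
- glass1: loose red glass offcut, a thick flat shard about 30 x 21 mm, 9 mm thick, 16 g; origin at the centre of its underside. Absent (None) in some starts
- glass2: loose blue glass offcut, a thick flat shard about 30 x 21 mm, 9 mm thick, 16 g; origin at the centre of its underside. Absent (None) in some starts
- glass3: loose green glass offcut, a thick flat shard about 30 x 21 mm, 9 mm thick, 16 g; origin at the centre of its underside. Absent (None) in some starts
- glass4: loose amber glass offcut, a thick flat shard about 30 x 21 mm, 9 mm thick, 16 g; origin at the centre of its underside. Absent (None) in some starts
- glass5: loose violet glass offcut, a thick flat shard about 30 x 21 mm, 9 mm thick, 16 g; origin at the centre of its underside. Absent (None) in some starts
- glass6: loose teal glass offcut, a thick flat shard about 30 x 21 mm, 9 mm thick, 16 g; origin at the centre of its underside. Absent (None) in some starts
- glass7: loose pink glass offcut, a thick flat shard about 30 x 21 mm, 9 mm thick, 16 g; origin at the centre of its underside. Absent (None) in some starts
- caddy: fixed wooden caddy 190 mm (x) x 80 mm (y), rim 32 mm high, holding two fixed upright jars of 50 mm diameter: amber glass with the yellow cap (flux) at x = -50 mm, white plastic with the black cap (patina) at x = +50 mm. Origin on the table under its centre. Does not move
- fluxcap (a joint): turn of the flux jar's yellow screw cap, rad: 0 = fully home (stop); grows anticlockwise seen from above as it is unscrewed, up to 4.5. Stays where it is left (friction 0.05 N m), rises 1 mm per rad on its thread. Home: the red line on the cap points in the caddy's -y direction, at the white mark on the caddy rim
- fluxcap_top (a point): centre of the top of the yellow cap (56 mm diameter, 18 mm high; its top is 86 mm above the table when home); the jar below is slimmer than the cap
- patinacap (a joint): the same for the black screw cap of the patina jar (its line is white): 0 = fully home, grows anticlockwise from above as it is unscrewed
- patinacap_top (a point): centre of the top of the black cap (56 mm diameter, 18 mm high)
- toolpanel: fixed upright white wire-grid tool panel 260 mm wide (y), 205 mm high, 8 mm thick, on feet; origin on the table under the middle of its front face, which looks along -x. A red double-prong hook stands out of the front: two prongs, 8 mm diameter, at y = -36 and +36 mm, axes 190 mm above the table, 75 mm long towards -x, each with an upturned tip reaching 210 mm. Flat tools hang beside it
- hook_seat (a point): point midway between the two prongs, level with their upper side (194 mm above the table), 45 mm in front of the panel; same axes as the tool panel. When the scraper hangs, its bar lies along this frame's y across both prongs, bar centre 8 mm above this point
- spongedish: bystander: white dish with a yellow sponge, 60 x 90 x 16 mm
- foilroll: bystander: roll of copper foil, 64 mm diameter, 10 mm high
- redlid: bystander: red plastic lid, 60 mm diameter, 12 mm high
- brushjar: bystander: glass jar with brushes, 70 mm diameter, 200 mm high
- scissors: bystander: scissors with blue handles, 150 mm long, 10 mm high
- glasscutter: bystander: brass glass cutter, 170 mm long, 12 mm high
Mind the look-alikes: they are no part of the job. Several things look just like the scraper: the one meant starts farthest to the robot's left.

How it is judged:
By the outcome, as a careful person would: the job done as asked, in the order asked, and still so for the second after the job is handed in, with the robot touching nothing.
Of glass1, glass2, glass3, glass4, glass5, glass6, glass7 only 4 to 7 are there at a start; the rules pass over those that are not, and their reading is None.
At some moment in a run one of scraper, glass1, glass2, glass3, glass4, glass5, glass6, glass7 may be knocked a few centimetres aside while the robot is not near it.
Once in a run the grip may slacken for a moment while it holds something.
It also fails if it takes over 192 s, if anything falls off the work surface, if the arm or the gripper's body presses on something with over 40 N, if the wrist force passes 120 N, or if a joint passes its speed limit or range.

## Robot

A 6-joint arm with a two-finger parallel gripper is mounted at the origin on the work surface. World frame = base frame: x ahead of the robot, y to its left, z up, the work surface at z = 0. Lengths are in m, angles in degrees, forces in N, time in s.
With the tool pointing down it reaches from about 0.4 to 0.825 m from the base axis. Payload 7 kg.
Tool frame: the origin (TCP) lies on the centre line of the jaws, within the pads' length; the fingertips stand 22 mm ahead of it and the grasp point (between the pads) lies 3 mm ahead of it (ctrl.finger_overhang is the distance from the TCP to the fingertips, in m); z points along the fingers, y is the line along which they close (so a half turn about z gives the same grasp; the last joint's range is limited). The gripper opens to 88 mm and grips with 3 to 60 N. Pads are 19 mm wide; open, the fingers measure 130 mm over their backs; the gripper's body (78 mm by 193 mm) begins 47 mm behind the grasp point.
Start: joints at [81.824, 20.546, 0.682, 0, -70.136, -16.507], TCP at [0.282, 0.613, 0.249] pointing down, gripper open.
Joint ranges: [-176.03, 176.03], [-82.01, 121.73], [-58.28, 71.71], [-173.87, 95.51], [-174.79, -0.11], [-173.66, 173.66]. Speed limits (degrees/s): [136.94, 136.94, 172.46, 180, 180, 180].

## Interface

Orientations are given as [roll, pitch, yaw] about the fixed x, y, z axes, in that order (R = Rz(yaw) Ry(pitch) Rx(roll)).
In Python, from plant import ctrl gives the robot as it stands. The module is installed in compiled form; this text tells all that it offers.
- The arm moves only by the shell command python3 -m creep 'ROWS'. ROWS is JSON, a list of rows, each an object with "grip": the closure, from 0 (fully open) to 1 (shut); "delta_pos": the shift along the tool's x, y, z scaled (see below), a list of three; "rotation": the turn, a rotation vector about the tool's x, y, z scaled (see below), a list of three. A call has 1 to 5 rows; each row is the pose to reach, as a shift and turn from the pose commanded when the call began, along the tool's axes at that moment; what a row does not reach only later rows make up. The controller multiplies each number of a shift by 10 cm and each number of a turn by pi/2 rad. A row lasts 1/10 s, in which the tool goes at most 50 mm and 8.59 degrees, less where a joint would pass 70% of its speed; a pose out of reach is approached as far as the arm can. A call with a number of a shift or a turn outside -1 to 1 is refused whole. A call with a gripper value outside its range is refused whole. The fingers move at their own pace and stop on an object; the grip force is fixed at half the most. Time passes only in rows, so rows that repeat a pose let the fingers close. It gives the time, the measured TCP pose, the force, the opening and the grip force at its end, in the units of the state.
- ctrl.get_obs(): the state, without advancing time (a new reading comes with each control period).
- ctrl.snapshot(name): name is "side" or "top"; returns a dict with "color" (480x640x3 uint8, red, green, blue), "intrinsics" (3x3 intrinsics, pixels), "R" (3x3) and "t" (3): a world point X has camera coordinates R X + t. Camera axes: x right, y down, z forward; pixel columns grow to the right and rows downward; lengths in m; the calibration is good to about 2 mm. A picture is of the moment at which its call begins. There is no depth.
- ctrl.close_job(): hands the job in; it is judged then, once.
The state is a dict: "clock": time; "joint_pos": joint angles; "qvel": joint speeds; "tau": joint torques, N m; "tool_pos": TCP position; "orientation": TCP orientation; "force": force on the tool from outside, world axes, zero at the start; "moment": the same for the moment, N m; "opening": finger opening in m; "gripper_force": force on a finger pad.
Only numpy, scipy, OpenCV 4.12 (cv2) and the standard library are available. Lean on these libraries where they do the work, as an engineer would, in place of code of your own. Each camera call takes 0.05 s, during which the arm holds its last target. There are 200 camera calls.

## Working session

There is one attempt and no reset: what is moved stays moved. The work goes in short steps, Python scripts to look and compute and a shell command to move; the robot and the scene stay as the last step left them, time stands still between calls to the robot, and variables do not carry over. Pictures are saved under pics/ and viewed, at most 14 in all, crops included, and the job is handed in when it is done.

```bash
mkdir -p pics
python3 - <<'E'
from plant import ctrl
import cv2,numpy as np
for n in("top","side"):
    s=ctrl.snapshot(n); cv2.imwrite(f"pics/{n}0.png",s["color"][:,:,::-1]); print(n,s["intrinsics"].tolist(),np.round(s["R"],4).tolist(),np.round(s["t"],4).tolist())
print(ctrl.get_obs(),ctrl.finger_overhang)
E
```

```text
top [[559.81371243215, 0.0, 318.78997097297287], [0.0, 559.81371243215, 233.6277357550552], [0.0, 0.0, 1.0]] [[0.0059, -0.9999, 0.0143], [-0.9805, -0.0086, -0.1964], [0.1965, -0.0129, -0.9804]] [-0.0326, 0.5867, 1.5644]
side [[561.6437278271153, 0.0, 310.43793473279203], [0.0, 561.6437278271153, 238.39416597279435], [0.0, 0.0, 1.0]] [[0.8121, -0.5835, -0.0059], [-0.3331, -0.4553, -0.8257], [0.4791, 0.6725, -0.5641]] [-0.4489, 0.3153, 1.2355]
{'clock': 0.1, 'joint_pos': array([ 8.18251311e+01,  2.05861444e+01,  6.38964552e-01, -1.77475911e-02,
       -7.01369988e+01, -1.65057834e+01]), 'qvel': array([ 0.015225  , -0.15092426,  0.2191611 ,  0.12347856, -0.02946153,
        0.02467941]), 'tau': array([-1.47476880e-03, -5.84160948e+01,  2.93753421e+01,  7.01547906e+00,
        1.01672669e-02, -4.71262956e-05]), 'tool_pos': array([0.28171654, 0.61294559, 0.24772928]), 'orientation': array([ 1.79914550e+02, -7.92102870e-03, -2.46866887e+01]), 'force': array([ 0.32081469, -0.1466603 ,  0.17080454]), 'moment': array([ 0.03902021, -0.05091869, -0.00484352]), 'gripper_force': 0.0, 'opening': 0.087740878317992} 0.022
```

View pics/top0.png

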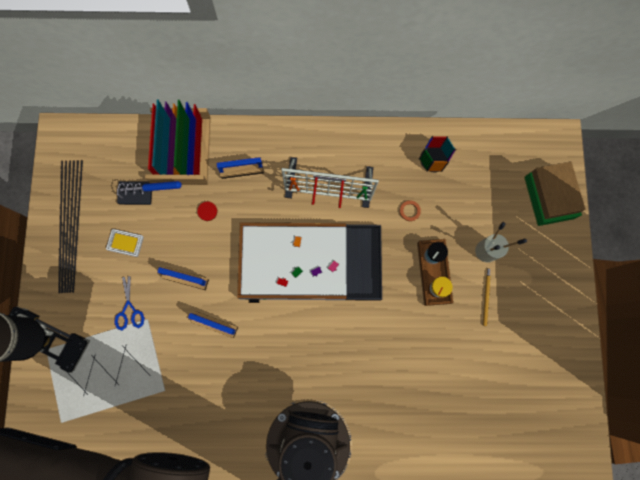

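View pics/side0.png

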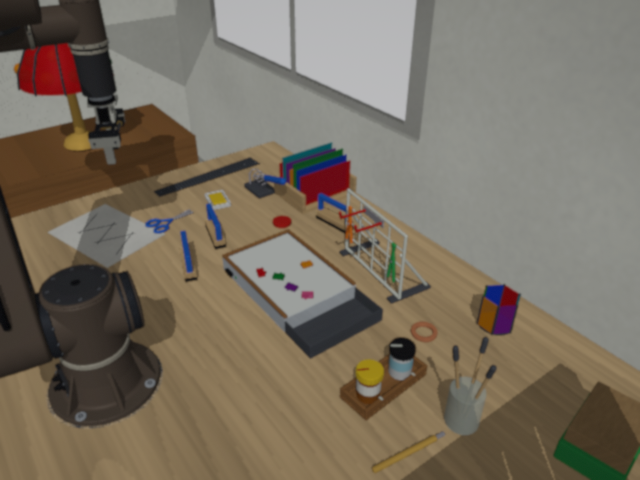

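The top view shows the light box at about (310,262) with the tray on its right. The caddy is at (436,270), with the yellow cap at (441,287) and the black one at (437,252). The hook panel is at (328,185). Blue-handled candidates are (150,187), (183,276), (212,322) and (240,163), so I'll enlarge those and the caps.

```bash
cat > h.py <<'E'
from plant import ctrl
import cv2,numpy as np
def snap(n):
    return ctrl.snapshot(n)
def ray(s,u,v,z):
    K,R,t=map(np.array,(s["intrinsics"],s["R"],s["t"]))
    d=R.T@np.linalg.inv(K)@np.array([u,v,1.]);c=-R.T@t
    return c+d*(z-c[2])/d[2]
def proj(s,X):
    p=np.array(s["intrinsics"])@(np.array(s["R"])@np.array(X)+np.array(s["t"]));return p[:2]/p[2]
def blobs(s,lo,hi,amin=8,roi=None):
    h=cv2.cvtColor(s["color"],cv2.COLOR_RGB2HSV);m=cv2.inRange(h,np.array(lo),np.array(hi))
    if roi is not None:
        k=np.zeros_like(m);x0,y0,x1,y1=roi;k[y0:y1,x0:x1]=255;m&=k
    n,l,st,c=cv2.connectedComponentsWithStats(m)
    return [(c[i],st[i,4],cv2.minAreaRect(np.argwhere(l==i)[:,::-1].astype(np.float32))) for i in range(1,n) if st[i,4]>=amin],m
E
python3 - <<'E'
from h import *
t=snap("top");s=snap("side")
def cr(s,b,f): x0,y0,x1,y1=b;return cv2.resize(s["color"][y0:y1,x0:x1,::-1],None,fx=f,fy=f,interpolation=cv2.INTER_CUBIC)
a=cr(t,(100,140,270,340),3)   #510x600
b=cr(t,(410,235,465,310),5)
im=np.zeros((600,800,3),np.uint8);im[:600,:510]=a;im[:b.shape[0],515:515+b.shape[1]]=b[:,:285]
cv2.imwrite("pics/c1.png",im)
b=cr(s,(335,325,435,415),4);a=cr(s,(180,170,350,290),2.3)
im=np.zeros((600,800,3),np.uint8);im[:b.shape[0],:400]=b;im[:a.shape[0],400:400+a.shape[1]]=a[:,:400]
cv2.imwrite("pics/c2.png",im)
print("blue")
for c,a,r in blobs(t,(105,150,80),(125,255,255),30)[0]: print(c.round(1),a,[np.round(x,1) for x in r],ray(t,*c,.08).round(3))
print("yellow",[(c.round(1),a,ray(t,*c,.088).round(3)) for c,a,r in blobs(t,(22,150,120),(32,255,255),60)[0]])
E
```

```text
blue
[189.3 135.5] 163 [array([189.7, 137.9]), array([70.2,  6.8]), np.float64(87.3)] [0.875 0.356 0.08 ]
[237.3 162.9] 239 [array([238.6, 163.3]), array([ 8.6, 43.3]), np.float64(78.7)] [0.792 0.212 0.08 ]
[160.9 185.7] 251 [array([161.1, 185.6]), array([ 6.8, 38.2]), np.float64(84.6)] [0.72 0.43 0.08]
[180.9 275.7] 236 [array([181.3, 275.9]), array([48.1,  5.2]), np.float64(15.4)] [0.459 0.358 0.08 ]
[128.8 317. ] 222 [array([129.5, 319.3]), array([25.7, 27.7]), np.float64(36.3)] [0.343 0.496 0.08 ]
[211.4 323.5] 236 [array([211.5, 323.5]), array([48.1,  4.9]), np.float64(20.7)] [0.327 0.267 0.08 ]
yellow [(array([124.2, 242.4]), np.int32(334), array([0.551, 0.521, 0.088])), (array([442.3, 286. ]), np.int32(298), array([ 0.434, -0.375,  0.088]))]
```

View pics/c1.png

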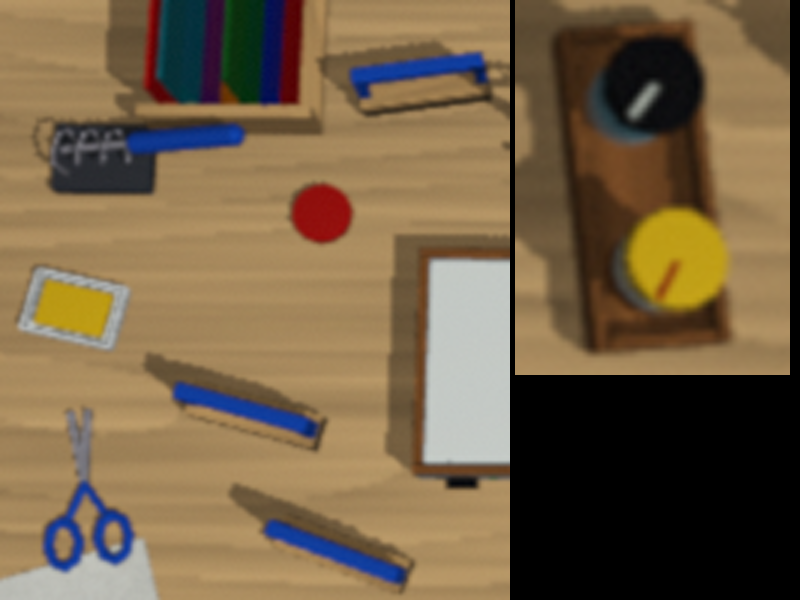

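View pics/c2.png

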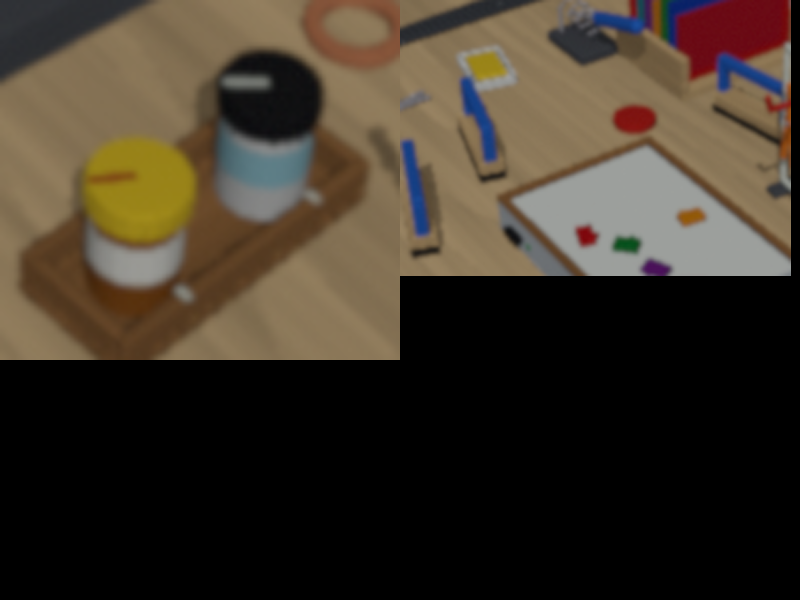

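The crops show three true scrapers (blue arch over a wooden block) at (181,276), (211,323) and (237,163); the item at (150,187) is a wire brush. The leftmost one, with the largest y of 0.358, is at (181,276), so that's the one meant. Both cap lines point toward the image's lower left, so each cap is roughly 4 rad open. Next I'll measure the caps, light box, glass and hook.

```bash
cat >> h.py <<'E'
def tri(a,pa,b,pb):
    A=[];B=[]
    for s,p in((a,pa),(b,pb)):
        P=np.array(s["intrinsics"])@np.c_[s["R"],s["t"]]
        for k in(0,1):
            r=p[k]*P[2]-P[k];A.append(r[:3]);B.append(-r[3])
    x,res,_,_=np.linalg.lstsq(np.array(A),np.array(B),rcond=None);return x,res
E
python3 - <<'E'
from h import *
np.set_printoptions(suppress=True,precision=4)
t=snap("top");s=snap("side")
roi_t=(415,238,465,310);roi_s=(335,325,435,415)
Y=[max(blobs(c,(20,150,90),(32,255,255),20,r)[0],key=lambda q:q[1]) for c,r in((t,roi_t),(s,roi_s))]
print("yellow",Y[0][0],Y[1][0],tri(t,Y[0][0],s,Y[1][0]))
for nm,c,r in(("t",t,(422,238,450,266)),("s",s,(385,335,418,368))):
    h=c["color"].astype(int); x0,y0,x1,y1=r; m=np.zeros((480,640),np.uint8); m[y0:y1,x0:x1]=((h.max(2)<50)[y0:y1,x0:x1])*255
    m=cv2.morphologyEx(m,cv2.MORPH_CLOSE,np.ones((7,7)))
    n,l,st,ce=cv2.connectedComponentsWithStats(m);i=1+np.argmax(st[1:,4]);print("black",nm,ce[i],st[i])
    if nm=="t":bt=ce[i]
    else: print(tri(t,bt,s,ce[i]))
# lines
h=cv2.cvtColor(t["color"],cv2.COLOR_RGB2HSV)
for nm,m in (("redline",cv2.inRange(h,(0,100,60),(19,255,255))),("whiteline",cv2.inRange(h,(0,0,90),(180,90,255)))):
    k=np.zeros_like(m); 
    if nm=="redline": k[280:297,436:450]=255
    else: k[245:262,430:444]=255
    p=np.argwhere(m&k)[:,::-1].astype(np.float32);vx=cv2.fitLine(p,2,0,.01,.01).ravel() if len(p)>2 else None;print(nm,len(p),p.mean(0),vx)
# lightbox
w=cv2.inRange(h,(0,0,120),(180,50,255));k=np.zeros_like(w);k[215:310,225:390]=255;w&=k
w=cv2.morphologyEx(w,cv2.MORPH_CLOSE,np.ones((15,15)));cn=max(cv2.findContours(w,0,2)[0],key=cv2.contourArea);r=cv2.minAreaRect(cn)
print("white",r);print(np.array([ray(t,*p,.045) for p in cv2.boxPoints(r)]))
k=np.zeros_like(w);cv2.drawContours(k,[cn],-1,255,-1)
m=cv2.inRange(h,(0,90,30),(180,255,255))&k
n,l,st,ce=cv2.connectedComponentsWithStats(m)
for i in range(1,n):
    if st[i,4]>8: print("glass",ce[i],st[i,4],h[l==i].mean(0),ray(t,*ce[i],.05))
# hook red
for nm,c,roi in(("t",t,(285,165,375,215)),("s",s,(330,195,400,250))):
  for lo,hi in(((0,160,80),(8,255,255)),((172,160,80),(180,255,255))):
    print(nm,[(q[0],q[1],[np.round(x,1) for x in q[2]]) for q in blobs(c,lo,hi,6,roi)[0]])
E
```

```text
yellow [442.0636 286.0576] [369.6149 372.0843] (array([ 0.4339, -0.3746,  0.0838]), array([0.5832]))
black t [437.1851 251.9104] [427 242  20  24 335]
black s [402.0737 348.8504] [389 338  26  22 448]
(array([ 0.5319, -0.365 ,  0.0832]), array([0.0005]))
redline 17 [440.8824 291.2941] [  0.8423   0.539  440.8824 291.2941]
whiteline 17 [435.2353 254.6471] [  0.6313  -0.7755 435.2353 254.6471]
white ((293.7369689941406, 260.33074951171875), (105.16161346435547, 68.34966278076172), 0.5617053508758545)
[[ 0.4119  0.1932  0.045 ]
 [ 0.6115  0.1979  0.045 ]
 [ 0.6111 -0.11    0.045 ]
 [ 0.4111 -0.1073  0.045 ]]
glass [296.8261 241.2609] 69 [ 14.1594 198.087  170.1884] [0.5655 0.0353 0.05  ]
glass [332.9531 265.9375] 64 [169.3594 158.25   166.9062] [ 0.494  -0.0698  0.05  ]
glass [296.4655 271.5172] 58 [ 66.3276 193.8448  87.2241] [0.477  0.0351 0.05  ]
glass [315.8182 271.1818] 55 [141.8545 182.9455  98.6182] [ 0.4784 -0.0205  0.05  ]
glass [282.0145 281.6377] 69 [ 62.3768 196.6087 150.2899] [0.4476 0.0761 0.05  ]
t [(array([314.2131, 191.2787]), np.int32(61), [array([314.4, 190.6]), array([ 2.4, 27.3]), np.float64(8.1)]), (array([340.8413, 193.8095]), np.int32(63), [array([340.7, 194. ]), array([ 3. , 26.3]), np.float64(8.7)])]
t []
s [(array([349.0877, 213.9825]), np.int32(57), [array([351.7, 214. ]), array([ 6.1, 25.2]), np.float64(85.2)]), (array([365.5246, 227.0492]), np.int32(61), [array([367.2, 227. ]), array([ 5.5, 26.4]), np.float64(82.6)])]
s []
```

```bash
python3 -m creep '[{"grip":0,"delta_pos":[0,0,0],"rotation":[0,0,-0.09]},{"grip":0,"delta_pos":[0,0,0],"rotation":[0,0,-0.18]},{"grip":0,"delta_pos":[0,0,0],"rotation":[0,0,-0.274]},{"grip":0,"delta_pos":[0,0,0],"rotation":[0,0,-0.274]}]'
python3 -m creep '[{"grip":0,"delta_pos":[0.4,0.5,0],"rotation":[0,0,0]},{"grip":0,"delta_pos":[0.75,1,0],"rotation":[0,0,0]},{"grip":0,"delta_pos":[0.75,1,0],"rotation":[0,0,0]}]'
python3 -m creep '[{"grip":0,"delta_pos":[0.4,0.5,0],"rotation":[0,0,0]},{"grip":0,"delta_pos":[0.77,1,0],"rotation":[0,0,0]},{"grip":0,"delta_pos":[0.77,1,0],"rotation":[0,0,0]}]'
```

```text
clock: 0.7
tool_pos: [0.2818, 0.6133, 0.2485]
orientation: [180.0, 0.0, 0.1]
force: [0.4, -0.3, -0.4]
opening: 0.0873
gripper_force: 0.0
clock: 1.0
tool_pos: [0.3582, 0.5107, 0.2487]
orientation: [180.0, 0.0, -0.4]
force: [0.2, 0.5, 0.3]
opening: 0.0875
gripper_force: 0.0
clock: 1.3
tool_pos: [0.4352, 0.4105, 0.2489]
orientation: [180.0, -0.0, -0.4]
force: [0.4, -0.5, 0.2]
opening: 0.0873
gripper_force: 0.0
```

```bash
python3 -m creep '[{"grip":0,"delta_pos":[0,0.5,0],"rotation":[0,0,0]},{"grip":0,"delta_pos":[0,1,0],"rotation":[0,0,0]},{"grip":0,"delta_pos":[0,1,0],"rotation":[0,0,0]}]' | head -2
python3 -m creep '[{"grip":0,"delta_pos":[0,0.5,0],"rotation":[0,0,0]},{"grip":0,"delta_pos":[0,1,0],"rotation":[0,0,0]},{"grip":0,"delta_pos":[0,1,0],"rotation":[0,0,0]}]' | head -2
python3 -m creep '[{"grip":0,"delta_pos":[0,0.5,0],"rotation":[0,0,0]},{"grip":0,"delta_pos":[0,1,0],"rotation":[0,0,0]},{"grip":0,"delta_pos":[0,1,0],"rotation":[0,0,0]}]' | head -2
python3 -m creep '[{"grip":0,"delta_pos":[0,0.5,0],"rotation":[0,0,0]},{"grip":0,"delta_pos":[0,1,0],"rotation":[0,0,0]},{"grip":0,"delta_pos":[0,1,0],"rotation":[0,0,0]}]' | head -2
python3 -m creep '[{"grip":0,"delta_pos":[0,0.5,0],"rotation":[0,0,0]},{"grip":0,"delta_pos":[0,1,0],"rotation":[0,0,0]},{"grip":0,"delta_pos":[0,1,0],"rotation":[0,0,0]}]' | head -2
python3 -m creep '[{"grip":0,"delta_pos":[0,0.5,0],"rotation":[0,0,0]},{"grip":0,"delta_pos":[0,1,0],"rotation":[0,0,0]},{"grip":0,"delta_pos":[0,1,0],"rotation":[0,0,0]}]' | head -2
python3 -m creep '[{"grip":0,"delta_pos":[0,0.5,0],"rotation":[0,0,0]},{"grip":0,"delta_pos":[0,1,0],"rotation":[0,0,0]},{"grip":0,"delta_pos":[0,1,0],"rotation":[0,0,0]}]' | head -2
python3 -m creep '[{"grip":0,"delta_pos":[0,0.5,0],"rotation":[0,0,0]},{"grip":0,"delta_pos":[0,0.85,0],"rotation":[0,0,0]},{"grip":0,"delta_pos":[0,0.85,0],"rotation":[0,0,0]},{"grip":0,"delta_pos":[0,0.85,0],"rotation":[0,0,0]}]'
python3 -c "from h import *;print(ctrl.get_obs())"
```

```text
clock: 1.6
tool_pos: [0.4332, 0.3084, 0.249]
clock: 1.9
tool_pos: [0.4328, 0.2091, 0.2489]
clock: 2.2
tool_pos: [0.4328, 0.1094, 0.2488]
clock: 2.5
tool_pos: [0.433, 0.0095, 0.2487]
clock: 2.8
tool_pos: [0.4333, -0.0906, 0.2486]
clock: 3.1
tool_pos: [0.4335, -0.1904, 0.2484]
clock: 3.4
tool_pos: [0.4339, -0.2901, 0.248]
clock: 3.8
tool_pos: [0.434, -0.3714, 0.248]
orientation: [-180.0, 0.0, -0.2]
force: [-1.0, -0.1, 0.2]
opening: 0.0878
gripper_force: 0.0
{'clock': 3.8, 'joint_pos': array([-2.09460680e+01,  1.08809847e+01, -1.27108188e+01, -1.69598793e-02,
       -6.64639686e+01,  1.10752753e+02]), 'qvel': array([ 1.25695532, -1.15844929, -0.97587106, -0.05241381, -0.09216867,
        0.64928462]), 'tau': array([ -1.00325011, -43.31104159,  29.12455559,   6.8386808 ,
         0.09315987,   0.086205  ]), 'tool_pos': array([ 0.43395936, -0.37138092,  0.2479502 ]), 'orientation': array([-1.79965704e+02,  4.66471496e-02, -2.00081233e-01]), 'force': array([-0.98841866, -0.13036634,  0.23008556]), 'moment': array([-0.03444016,  0.00090834, -0.00842642]), 'gripper_force': 0.0, 'opening': 0.08778556012823625}
```

```bash
python3 -m creep '[{"grip":0,"delta_pos":[0,0.02,0.5],"rotation":[0,0,0]},{"grip":0,"delta_pos":[0,0.02,0.9],"rotation":[0,0,0]},{"grip":0,"delta_pos":[0,0.02,0.9],"rotation":[0,0,0]}]' 
python3 -m creep '[{"grip":0,"delta_pos":[0,0,0.4],"rotation":[0,0,0]},{"grip":0,"delta_pos":[0,0,0.75],"rotation":[0,0,0]},{"grip":0,"delta_pos":[0,0,0.75],"rotation":[0,0,0]}]'
python3 -m creep '[{"grip":0.3,"delta_pos":[0,0,0],"rotation":[0,0,0]},{"grip":0.5,"delta_pos":[0,0,0],"rotation":[0,0,0]},{"grip":1,"delta_pos":[0,0,0],"rotation":[0,0,0]},{"grip":1,"delta_pos":[0,0,0],"rotation":[0,0,0]},{"grip":1,"delta_pos":[0,0,0],"rotation":[0,0,0]}]'
```

```text
clock: 4.1
tool_pos: [0.431, -0.3705, 0.1538]
orientation: [-179.7, 0.4, -0.1]
force: [-1.3, 0.5, 0.7]
opening: 0.0874
gripper_force: 0.0
clock: 4.4
tool_pos: [0.4323, -0.3719, 0.0816]
orientation: [-179.9, 0.3, -0.0]
force: [0.1, 0.9, -0.0]
opening: 0.0875
gripper_force: 0.0
clock: 4.9
tool_pos: [0.4338, -0.3725, 0.0845]
orientation: [-179.9, -0.1, -0.1]
force: [0.2, 9.9, 11.9]
opening: 0.0551
gripper_force: 30.0
```

```bash
python3 -m creep '[{"grip":1,"delta_pos":[0,-0.01,0],"rotation":[0,0,0.09]},{"grip":1,"delta_pos":[0,-0.01,0],"rotation":[0,0,0.18]},{"grip":1,"delta_pos":[0,-0.01,0],"rotation":[0,0,0.27]},{"grip":1,"delta_pos":[0,-0.01,0],"rotation":[0,0,0.36]},{"grip":1,"delta_pos":[0,-0.01,0],"rotation":[0,0,0.45]}]' 
python3 -m creep '[{"grip":1,"delta_pos":[0,0,0],"rotation":[0,0,0.09]},{"grip":1,"delta_pos":[0,0,0],"rotation":[0,0,0.18]},{"grip":1,"delta_pos":[0,0,0],"rotation":[0,0,0.27]},{"grip":1,"delta_pos":[0,0,0.005],"rotation":[0,0,0.36]},{"grip":1,"delta_pos":[0,0,0.007],"rotation":[0,0,0.45]}]' 
python3 -m creep '[{"grip":1,"delta_pos":[0,0,0],"rotation":[0,0,0.09]},{"grip":1,"delta_pos":[0,0,0],"rotation":[0,0,0.18]},{"grip":1,"delta_pos":[0,0,0],"rotation":[0,0,0.27]},{"grip":1,"delta_pos":[0,0,0.005],"rotation":[0,0,0.36]},{"grip":1,"delta_pos":[0,0,0.007],"rotation":[0,0,0.45]}]' 
python3 -c "from h import *;o=ctrl.get_obs();print(o['joint_pos'][5],o['moment'])"
```

```text
clock: 5.4
tool_pos: [0.4344, -0.3712, 0.0841]
orientation: [-179.9, -0.0, -40.9]
force: [4.0, 13.0, 4.1]
opening: 0.0554
gripper_force: 30.0
clock: 5.9
tool_pos: [0.4356, -0.3706, 0.0835]
orientation: [-179.8, 0.1, -81.4]
force: [8.4, 18.4, 3.9]
opening: 0.0553
gripper_force: 30.0
clock: 6.4
tool_pos: [0.437, -0.3709, 0.0829]
orientation: [-179.7, 0.2, -121.8]
force: [11.8, 15.5, 0.6]
opening: 0.0555
gripper_force: 30.0
-10.76606372786357 [ 5.85442501 -4.29833659  0.09288962]
```

```bash
python3 -m creep '[{"grip":1,"delta_pos":[-0.025,-0.006,0],"rotation":[0,0,0.09]},{"grip":1,"delta_pos":[-0.025,-0.006,0],"rotation":[0,0,0.18]},{"grip":1,"delta_pos":[-0.025,-0.006,0],"rotation":[0,0,0.27]},{"grip":1,"delta_pos":[-0.025,-0.006,0.005],"rotation":[0,0,0.36]},{"grip":1,"delta_pos":[-0.025,-0.006,0.007],"rotation":[0,0,0.45]}]' 
python3 -m creep '[{"grip":1,"delta_pos":[0,0,0],"rotation":[0,0,0.09]},{"grip":1,"delta_pos":[0,0,0],"rotation":[0,0,0.18]},{"grip":1,"delta_pos":[0,0,0],"rotation":[0,0,0.27]},{"grip":1,"delta_pos":[0,0,0.005],"rotation":[0,0,0.36]},{"grip":1,"delta_pos":[0,0,0.007],"rotation":[0,0,0.45]}]' 
python3 -c "from h import *;o=ctrl.get_obs();print(o['joint_pos'][5],o['moment'])"
python3 -m creep '[{"grip":1,"delta_pos":[0,0,0],"rotation":[0,0,0.09]},{"grip":1,"delta_pos":[0,0,0],"rotation":[0,0,0.18]},{"grip":1,"delta_pos":[0,0,0],"rotation":[0,0,0.27]},{"grip":1,"delta_pos":[0,0,0.005],"rotation":[0,0,0.36]},{"grip":1,"delta_pos":[0,0,0.007],"rotation":[0,0,0.36]}]' 
python3 -c "from h import *;o=ctrl.get_obs();print(o['joint_pos'][5],o['moment'])"
```

```text
clock: 6.9
tool_pos: [0.4381, -0.3716, 0.0824]
orientation: [-179.8, 0.2, -162.3]
force: [7.3, -1.1, -5.0]
opening: 0.0557
gripper_force: 30.0
clock: 7.4
tool_pos: [0.4381, -0.373, 0.0818]
orientation: [-179.9, 0.4, 157.2]
force: [5.7, -11.2, -7.7]
opening: 0.0553
gripper_force: 30.0
-92.01615586181246 [-3.97431249 -2.10472149  0.05328115]
clock: 7.9
tool_pos: [0.4374, -0.3739, 0.0812]
orientation: [180.0, 0.3, 124.8]
force: [3.2, -14.1, -6.3]
opening: 0.0553
gripper_force: 30.0
-124.37449845084006 [-5.42241602 -1.03182729 -0.05366306]
```

```bash
python3 -m creep '[{"grip":1,"delta_pos":[0,0,0],"rotation":[0,0,0.04]},{"grip":1,"delta_pos":[0,0,0],"rotation":[0,0,0.09]},{"grip":1,"delta_pos":[0,0,0],"rotation":[0,0,0.09]}]' 
python3 -c "from h import *;o=ctrl.get_obs();print(o['joint_pos'][5],o['moment'])"
python3 -m creep '[{"grip":1,"delta_pos":[0,0,0],"rotation":[0,0,0.04]},{"grip":1,"delta_pos":[0,0,0],"rotation":[0,0,0.09]},{"grip":1,"delta_pos":[0,0,0],"rotation":[0,0,0.09]}]' 
python3 -c "from h import *;o=ctrl.get_obs();print(o['joint_pos'][5],o['moment'])"
python3 -m creep '[{"grip":1,"delta_pos":[0,0,0],"rotation":[0,0,0.04]},{"grip":1,"delta_pos":[0,0,0],"rotation":[0,0,0.09]},{"grip":1,"delta_pos":[0,0,0],"rotation":[0,0,0.09]}]' 
python3 -c "from h import *;o=ctrl.get_obs();print(o['joint_pos'][5],o['moment'])"
```

```text
clock: 8.2
tool_pos: [0.4363, -0.3726, 0.081]
orientation: [180.0, 0.2, 117.0]
force: [0.7, -8.4, -1.9]
opening: 0.0555
gripper_force: 30.0
-132.22654245984833 [-2.92994325 -0.40864529  0.905687  ]
clock: 8.5
tool_pos: [0.4357, -0.371, 0.0807]
orientation: [180.0, 0.0, 108.9]
force: [0.5, 1.3, 2.7]
opening: 0.0555
gripper_force: 30.0
-140.25689299341857 [ 0.22304809 -0.21421707  0.89776738]
clock: 8.8
tool_pos: [0.4359, -0.3711, 0.0807]
orientation: [179.9, 0.0, 100.9]
force: [0.7, 1.4, 4.0]
opening: 0.0553
gripper_force: 30.0
-148.2691244309196 [ 0.36100093 -0.45769536  1.06687303]
```

```bash
python3 -m creep '[{"grip":0.25,"delta_pos":[0,0,0],"rotation":[0,0,0]},{"grip":0.25,"delta_pos":[0,0,0],"rotation":[0,0,0]},{"grip":0.25,"delta_pos":[0,0,-0.3],"rotation":[0,0,0]},{"grip":0.25,"delta_pos":[0,0,-0.8],"rotation":[0,0,0]},{"grip":0.25,"delta_pos":[0,0,-0.8],"rotation":[0,0,0]}]' 
python3 -m creep '[{"grip":0,"delta_pos":[0,0,0],"rotation":[0,0,-0.09]},{"grip":0,"delta_pos":[0,0,0],"rotation":[0,0,-0.18]},{"grip":0,"delta_pos":[0,0,0],"rotation":[0,0,-0.27]},{"grip":0,"delta_pos":[0,0,0],"rotation":[0,0,-0.36]},{"grip":0,"delta_pos":[0,0,0],"rotation":[0,0,-0.45]}]' |head -1
python3 -m creep '[{"grip":0,"delta_pos":[0,0,0],"rotation":[0,0,-0.09]},{"grip":0,"delta_pos":[0,0,0],"rotation":[0,0,-0.18]},{"grip":0,"delta_pos":[0,0,0],"rotation":[0,0,-0.27]},{"grip":0,"delta_pos":[0,0,0],"rotation":[0,0,-0.36]},{"grip":0,"delta_pos":[0,0,0],"rotation":[0,0,-0.45]}]' |head -1
python3 -m creep '[{"grip":0,"delta_pos":[0,0,0],"rotation":[0,0,-0.09]},{"grip":0,"delta_pos":[0,0,0],"rotation":[0,0,-0.18]},{"grip":0,"delta_pos":[0,0,0],"rotation":[0,0,-0.27]},{"grip":0,"delta_pos":[0,0,0],"rotation":[0,0,-0.36]},{"grip":0,"delta_pos":[0,0,0],"rotation":[0,0,-0.45]}]' |head -1
python3 -m creep '[{"grip":0,"delta_pos":[0,0,0],"rotation":[0,0,-0.09]},{"grip":0,"delta_pos":[0,0,0],"rotation":[0,0,-0.18]},{"grip":0,"delta_pos":[0,0,0],"rotation":[0,0,-0.27]},{"grip":0,"delta_pos":[0,0,0],"rotation":[0,0,-0.36]},{"grip":0,"delta_pos":[0,0,0],"rotation":[0,0,-0.45]}]' |head -1
python3 -m creep '[{"grip":0,"delta_pos":[0,0,0],"rotation":[0,0,-0.09]},{"grip":0,"delta_pos":[0,0,0],"rotation":[0,0,-0.18]},{"grip":0,"delta_pos":[0,0,0],"rotation":[0,0,-0.27]},{"grip":0,"delta_pos":[0,0,0],"rotation":[0,0,-0.36]},{"grip":0,"delta_pos":[0,0,0],"rotation":[0,0,-0.45]}]' |head -1
python3 -m creep '[{"grip":0,"delta_pos":[0,0,0],"rotation":[0,0,-0.09]},{"grip":0,"delta_pos":[0,0,0],"rotation":[0,0,-0.18]},{"grip":0,"delta_pos":[0,0,0],"rotation":[0,0,-0.27]},{"grip":0,"delta_pos":[0,0,0],"rotation":[0,0,-0.36]},{"grip":0,"delta_pos":[0,0,0],"rotation":[0,0,-0.45]}]'
python3 -m creep '[{"grip":0,"delta_pos":[0,0,0],"rotation":[0,0,-0.09]},{"grip":0,"delta_pos":[0,0,0],"rotation":[0,0,-0.15]},{"grip":0,"delta_pos":[0,0,0],"rotation":[0,0,-0.15]},{"grip":0,"delta_pos":[0,0,0],"rotation":[0,0,-0.15]}]'
```

```text
clock: 9.3
tool_pos: [0.4381, -0.3729, 0.1662]
orientation: [179.6, 0.4, 100.9]
force: [1.0, 0.1, -0.1]
opening: 0.0657
gripper_force: 0.0
clock: 9.8
clock: 10.3
clock: 10.8
clock: 11.3
clock: 11.8
clock: 12.3
tool_pos: [0.435, -0.3709, 0.1597]
orientation: [-180.0, 0.0, -15.9]
force: [-0.1, -0.2, -0.7]
opening: 0.0878
gripper_force: 0.0
clock: 12.7
tool_pos: [0.4351, -0.371, 0.1599]
orientation: [-180.0, 0.0, -2.9]
force: [-0.3, 0.2, 0.4]
opening: 0.0876
gripper_force: 0.0
```

```bash
python3 -m creep '[{"grip":0,"delta_pos":[0.5,-0.07,0],"rotation":[0,0,-0.032]},{"grip":0,"delta_pos":[0.985,-0.13,0],"rotation":[0,0,-0.032]},{"grip":0,"delta_pos":[0.985,-0.13,0],"rotation":[0,0,-0.032]},{"grip":0,"delta_pos":[0.985,-0.13,0],"rotation":[0,0,-0.032]}]' 
python3 -m creep '[{"grip":0,"delta_pos":[0,0,0.4],"rotation":[0,0,0]},{"grip":0,"delta_pos":[0,0,0.77],"rotation":[0,0,0]},{"grip":0,"delta_pos":[0,0,0.77],"rotation":[0,0,0]},{"grip":0,"delta_pos":[0,0,0.77],"rotation":[0,0,0]}]'
python3 -m creep '[{"grip":0.3,"delta_pos":[0,0,0],"rotation":[0,0,0]},{"grip":0.5,"delta_pos":[0,0,0],"rotation":[0,0,0]},{"grip":1,"delta_pos":[0,0,0],"rotation":[0,0,0]},{"grip":1,"delta_pos":[0,0,0],"rotation":[0,0,0]},{"grip":1,"delta_pos":[0,0,0],"rotation":[0,0,0]}]'
```

```text
clock: 13.1
tool_pos: [0.5348, -0.3622, 0.159]
orientation: [-180.0, 0.1, 0.1]
force: [-0.9, 1.1, 0.0]
opening: 0.088
gripper_force: 0.0
clock: 13.5
tool_pos: [0.5336, -0.363, 0.0836]
orientation: [180.0, 0.1, 0.1]
force: [0.7, -0.2, 1.4]
opening: 0.0879
gripper_force: 0.0
clock: 14.0
tool_pos: [0.5347, -0.3639, 0.0841]
orientation: [179.9, -0.1, 0.2]
force: [-0.3, -2.9, -0.1]
opening: 0.0552
gripper_force: 30.0
```

Well centred. Turning the cap home now, first five calls.

```bash
python3 -m creep '[{"grip":1,"delta_pos":[0,0,0],"rotation":[0,0,0.09]},{"grip":1,"delta_pos":[0,0,0],"rotation":[0,0,0.18]},{"grip":1,"delta_pos":[0,0,0],"rotation":[0,0,0.27]},{"grip":1,"delta_pos":[0,0,0.005],"rotation":[0,0,0.36]},{"grip":1,"delta_pos":[0,0,0.007],"rotation":[0,0,0.45]}]' |sed -n 2,4p
python3 -m creep '[{"grip":1,"delta_pos":[0,0,0],"rotation":[0,0,0.09]},{"grip":1,"delta_pos":[0,0,0],"rotation":[0,0,0.18]},{"grip":1,"delta_pos":[0,0,0],"rotation":[0,0,0.27]},{"grip":1,"delta_pos":[0,0,0.005],"rotation":[0,0,0.36]},{"grip":1,"delta_pos":[0,0,0.007],"rotation":[0,0,0.45]}]' |sed -n 2,4p
python3 -m creep '[{"grip":1,"delta_pos":[0,0,0],"rotation":[0,0,0.09]},{"grip":1,"delta_pos":[0,0,0],"rotation":[0,0,0.18]},{"grip":1,"delta_pos":[0,0,0],"rotation":[0,0,0.27]},{"grip":1,"delta_pos":[0,0,0.005],"rotation":[0,0,0.36]},{"grip":1,"delta_pos":[0,0,0.007],"rotation":[0,0,0.45]}]' |sed -n 2,4p
python3 -m creep '[{"grip":1,"delta_pos":[0,0,0],"rotation":[0,0,0.09]},{"grip":1,"delta_pos":[0,0,0],"rotation":[0,0,0.18]},{"grip":1,"delta_pos":[0,0,0],"rotation":[0,0,0.27]},{"grip":1,"delta_pos":[0,0,0.005],"rotation":[0,0,0.36]},{"grip":1,"delta_pos":[0,0,0.007],"rotation":[0,0,0.45]}]' |sed -n 2,4p
python3 -m creep '[{"grip":1,"delta_pos":[0,0,0],"rotation":[0,0,0.09]},{"grip":1,"delta_pos":[0,0,0],"rotation":[0,0,0.18]},{"grip":1,"delta_pos":[0,0,0],"rotation":[0,0,0.27]},{"grip":1,"delta_pos":[0,0,0.005],"rotation":[0,0,0.36]},{"grip":1,"delta_pos":[0,0,0.007],"rotation":[0,0,0.45]}]'
python3 -c "from h import *;o=ctrl.get_obs();print(o['joint_pos'][5],o['moment'])"
```

```text
tool_pos: [0.535, -0.3632, 0.0833]
orientation: [-180.0, -0.1, -40.7]
force: [0.7, -1.7, 3.9]
tool_pos: [0.5356, -0.3629, 0.0826]
orientation: [-179.9, -0.1, -81.1]
force: [1.6, 0.7, 2.3]
tool_pos: [0.5363, -0.363, 0.082]
orientation: [-179.8, 0.0, -121.6]
force: [4.0, -0.8, 1.9]
tool_pos: [0.5368, -0.3636, 0.0814]
orientation: [-179.8, 0.2, -162.1]
force: [4.6, -3.7, -1.0]
clock: 16.5
tool_pos: [0.5367, -0.3643, 0.0807]
orientation: [-179.9, 0.3, 157.4]
force: [4.5, -7.4, -1.7]
opening: 0.0554
gripper_force: 30.0
-95.78720113903572 [-2.72026218 -1.61617947  0.02590203]
```

```bash
python3 -m creep '[{"grip":1,"delta_pos":[0,0,0],"rotation":[0,0,0.09]},{"grip":1,"delta_pos":[0,0,0],"rotation":[0,0,0.18]},{"grip":1,"delta_pos":[0,0,0],"rotation":[0,0,0.18]}]' 
python3 -c "from h import *;o=ctrl.get_obs();print(o['joint_pos'][5],o['moment'])"
python3 -m creep '[{"grip":1,"delta_pos":[0,0,0],"rotation":[0,0,0.09]},{"grip":1,"delta_pos":[0,0,0],"rotation":[0,0,0.18]},{"grip":1,"delta_pos":[0,0,0],"rotation":[0,0,0.18]}]' 
python3 -c "from h import *;o=ctrl.get_obs();print(o['joint_pos'][5],o['moment'])"
python3 -m creep '[{"grip":1,"delta_pos":[0,0,0],"rotation":[0,0,0.09]},{"grip":1,"delta_pos":[0,0,0],"rotation":[0,0,0.18]},{"grip":1,"delta_pos":[0,0,0],"rotation":[0,0,0.18]}]' 
python3 -c "from h import *;o=ctrl.get_obs();print(o['joint_pos'][5],o['moment'])"
```

```text
clock: 16.8
tool_pos: [0.5366, -0.3646, 0.0806]
orientation: [180.0, 0.3, 141.2]
force: [5.7, -8.2, -3.0]
opening: 0.0552
gripper_force: 30.0
-111.94737951372362 [-3.07451296 -1.71991701 -0.02812423]
clock: 17.1
tool_pos: [0.5351, -0.363, 0.0801]
orientation: [180.0, 0.1, 125.3]
force: [2.0, -1.5, -0.1]
opening: 0.0553
gripper_force: 30.0
-127.91154099482661 [-0.62515039 -0.68423084  0.98518524]
clock: 17.4
tool_pos: [0.5352, -0.3623, 0.08]
orientation: [179.9, 0.0, 109.3]
force: [2.6, 2.2, 2.2]
opening: 0.0556
gripper_force: 30.0
-143.90877101089373 [ 0.92133553 -1.00637786  1.09783028]
```

```bash
python3 -m creep '[{"grip":0.25,"delta_pos":[0,0,0],"rotation":[0,0,0]},{"grip":0.25,"delta_pos":[0,0,0],"rotation":[0,0,0]},{"grip":0.25,"delta_pos":[0,0,-0.3],"rotation":[0,0,0]},{"grip":0.25,"delta_pos":[0,0,-0.8],"rotation":[0,0,0]},{"grip":0.25,"delta_pos":[0,0,-1],"rotation":[0,0,0]}]' 
python3 -m creep '[{"grip":0,"delta_pos":[0,0,-0.2],"rotation":[0,0,-0.09]},{"grip":0,"delta_pos":[0,0,-0.2],"rotation":[0,0,-0.18]},{"grip":0,"delta_pos":[0,0,-0.2],"rotation":[0,0,-0.27]},{"grip":0,"delta_pos":[0,0,-0.2],"rotation":[0,0,-0.36]},{"grip":0,"delta_pos":[0,0,-0.2],"rotation":[0,0,-0.45]}]' |head -1
python3 -m creep '[{"grip":0,"delta_pos":[0,0,0],"rotation":[0,0,-0.09]},{"grip":0,"delta_pos":[0,0,0],"rotation":[0,0,-0.18]},{"grip":0,"delta_pos":[0,0,0],"rotation":[0,0,-0.27]},{"grip":0,"delta_pos":[0,0,0],"rotation":[0,0,-0.336]},{"grip":0,"delta_pos":[0,0,0],"rotation":[0,0,-0.336]}]'
python3 -m creep '[{"grip":0,"delta_pos":[0.2,0.5,0],"rotation":[0,0,0]},{"grip":0,"delta_pos":[0.2,1,0],"rotation":[0,0,0]},{"grip":0,"delta_pos":[0.2,1,0],"rotation":[0,0,0]}]' | head -3
python3 -m creep '[{"grip":0,"delta_pos":[0.2,0.5,0],"rotation":[0,0,0]},{"grip":0,"delta_pos":[0.2,1,0],"rotation":[0,0,0]},{"grip":0,"delta_pos":[0.2,1,0],"rotation":[0,0,0]}]' | head -3
python3 -m creep '[{"grip":0,"delta_pos":[0.2,0.5,0],"rotation":[0,0,0]},{"grip":0,"delta_pos":[0.2,1,0],"rotation":[0,0,0]},{"grip":0,"delta_pos":[0.2,1,0],"rotation":[0,0,0]}]' | head -3
python3 - <<'E'
from h import *
t=snap("top");s=snap("side")
a=cv2.resize(t["color"][235:310,410:465,::-1],None,fx=5,fy=5,interpolation=2);b=cv2.resize(s["color"][325:415,335:435,::-1],None,fx=4,fy=4,interpolation=2)
im=np.zeros((375,680,3),np.uint8);im[:,:275]=a;im[:360,280:]=b;cv2.imwrite("pics/c3.png",im)
for c,a,r in blobs(t,(105,150,80),(125,255,255),30)[0]: print(c.round(1),a,[np.round(x,1) for x in r],ray(t,*c,.08).round(3))
S=[q for q in blobs(s,(105,150,60),(125,255,255),30)[0]]
for q in S: print("side",q[0],q[1],q[2])
E
```

```text
clock: 17.9
tool_pos: [0.5353, -0.3638, 0.1838]
orientation: [179.8, 0.2, 109.2]
force: [-0.8, -0.4, 0.6]
opening: 0.0656
gripper_force: 0.0
clock: 18.4
clock: 18.9
tool_pos: [0.5337, -0.3627, 0.1992]
orientation: [180.0, -0.1, 180.0]
force: [0.2, -0.5, -0.4]
opening: 0.0875
gripper_force: 0.0
clock: 19.2
tool_pos: [0.5137, -0.2591, 0.1998]
orientation: [179.9, -0.0, 179.8]
clock: 19.5
tool_pos: [0.4945, -0.1591, 0.2]
orientation: [180.0, 0.0, 179.9]
clock: 19.8
tool_pos: [0.4753, -0.0591, 0.2001]
orientation: [180.0, 0.1, 179.9]
[190.2 139.3] 355 [array([190.3, 137.9]), array([70.1,  8.8]), np.float64(88.2)] [0.863 0.353 0.08 ]
[238.6 163. ] 244 [array([238.9, 164.4]), array([ 8.9, 43.8]), np.float64(82.7)] [0.792 0.208 0.08 ]
[160.7 185.8] 260 [array([161.1, 185.7]), array([ 7.2, 38.2]), np.float64(83.7)] [0.72  0.431 0.08 ]
[181.6 275.9] 228 [array([181.5, 276. ]), array([47.6,  5.2]), np.float64(15.4)] [0.458 0.357 0.08 ]
[128.8 317.1] 210 [array([129.5, 319.3]), array([25.7, 27.7]), np.float64(36.3)] [0.343 0.496 0.08 ]
[207.6 322. ] 192 [array([207.8, 322.1]), array([40.3,  4.9
[... 315 characters left out ...]
8)
side [334.12765957 202.57446809] 94 ((334.0000305175781, 202.50003051757812), (23.702320098876953, 3.5777084827423096), 26.56505012512207)
side [213.96531792 220.53179191] 173 ((213.86209106445312, 221.34483337402344), (35.45273971557617, 7.353160381317139), 66.80140686035156)
side [157.5        225.37777778] 90 ((156.96153259277344, 225.19232177734375), (20.21765899658203, 12.031368255615234), 29.744882583618164)
side [186.28313253 251.77108434] 166 ((186.25115966796875, 250.95669555664062), (40.437843322753906, 4.315635681152344), 80.21759033203125)
side [494.24137931 293.40948276] 232 ((493.2648010253906, 293.44122314453125), (15.279744148254395, 18.675243377685547), 14.03624439239502)
```

View pics/c3.png

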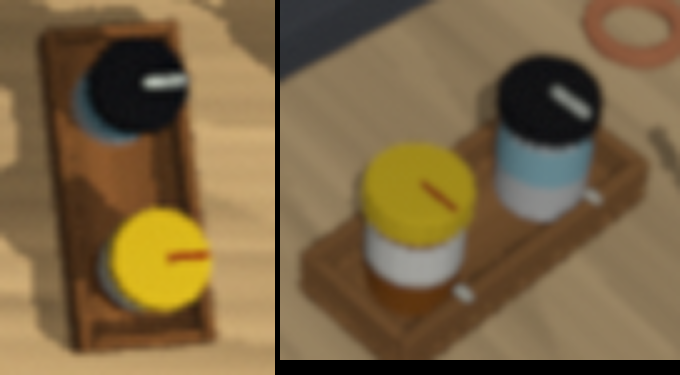

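The crop shows the yellow cap's red line and the black cap's white line both pointing right (caddy -y) at the rim marks, so both caps are home. Next I go to the scraper.

```bash
python3 -m creep '[{"grip":0,"delta_pos":[0.05,0.5,0],"rotation":[0,0,0]},{"grip":0,"delta_pos":[0.05,1,0],"rotation":[0,0,0]},{"grip":0,"delta_pos":[0.05,1,0],"rotation":[0,0,0]}]' | head -3
python3 -m creep '[{"grip":0,"delta_pos":[0.05,0.5,0],"rotation":[0,0,0]},{"grip":0,"delta_pos":[0.05,1,0],"rotation":[0,0,0]},{"grip":0,"delta_pos":[0.05,1,0],"rotation":[0,0,0]}]' | head -3
python3 -m creep '[{"grip":0,"delta_pos":[0.05,0.5,0],"rotation":[0,0,0]},{"grip":0,"delta_pos":[0.05,1,0],"rotation":[0,0,0]},{"grip":0,"delta_pos":[0.05,1,0],"rotation":[0,0,0]}]' | head -3
python3 -m creep '[{"grip":0,"delta_pos":[0,0.5,0],"rotation":[0,0,0]},{"grip":0,"delta_pos":[0,1,0],"rotation":[0,0,0]},{"grip":0,"delta_pos":[0,1,0],"rotation":[0,0,0]}]' | head -3
python3 -m creep '[{"grip":0,"delta_pos":[0,0.17,0],"rotation":[0,0,-0.09]},{"grip":0,"delta_pos":[0,0.17,0],"rotation":[0,0,-0.18]},{"grip":0,"delta_pos":[0,0.17,0],"rotation":[0,0,-0.27]},{"grip":0,"delta_pos":[0,0.17,0],"rotation":[0,0,-0.36]},{"grip":0,"delta_pos":[0,0.17,0],"rotation":[0,0,-0.45]}]' |head -1
python3 -m creep '[{"grip":0,"delta_pos":[0,0,0],"rotation":[0,0,-0.09]},{"grip":0,"delta_pos":[0,0,0],"rotation":[0,0,-0.18]},{"grip":0,"delta_pos":[0,0,0],"rotation":[0,0,-0.27]},{"grip":0,"delta_pos":[0,0,0],"rotation":[0,0,-0.378]},{"grip":0,"delta_pos":[0,0,0],"rotation":[0,0,-0.378]}]'
python3 - <<'E'
from h import *
s=snap("side");x,_,r=[0],0,0
for q in blobs(s,(105,150,60),(125,255,255),30,(200,195,230,250))[0]: print(q[0],q[1],ray(s,*q[0],.07))
o=ctrl.get_obs();print(o['tool_pos'],o['orientation'],o['joint_pos'])
E
```

```text
clock: 20.2
tool_pos: [0.4716, 0.0403, 0.1998]
orientation: [180.0, 0.1, 179.9]
clock: 20.5
tool_pos: [0.4673, 0.1404, 0.1996]
orientation: [180.0, 0.0, 179.9]
clock: 20.8
tool_pos: [0.463, 0.2406, 0.1993]
orientation: [180.0, 0.0, 179.9]
clock: 21.1
tool_pos: [0.4635, 0.3407, 0.1988]
orientation: [-180.0, 0.0, 179.8]
clock: 21.6
clock: 22.1
tool_pos: [0.463, 0.353, 0.1992]
orientation: [180.0, -0.0, -105.7]
force: [-0.1, -0.9, -0.8]
opening: 0.0878
gripper_force: 0.0
[213.76       220.06285714] 175 [0.45543369 0.35059275 0.07      ]
[0.46287315 0.35316037 0.19921477] [ 1.79987893e+02 -4.52507435e-02 -1.05832615e+02] [ 5.65783797e+01  1.40337768e+01 -1.53112700e+01  2.44644485e-03
 -6.07017469e+01 -7.24121978e+01]
```

```bash
python3 -m creep '[{"grip":0,"delta_pos":[-0.03,0.05,0.4],"rotation":[0,0,0]},{"grip":0,"delta_pos":[-0.03,0.05,0.8],"rotation":[0,0,0]},{"grip":0,"delta_pos":[-0.03,0.05,0.8],"rotation":[0,0,0]}]' 
python3 -m creep '[{"grip":0,"delta_pos":[0,0,0.2],"rotation":[0,0,0]},{"grip":0,"delta_pos":[0,0,0.4],"rotation":[0,0,0]},{"grip":0,"delta_pos":[0,0,0.4],"rotation":[0,0,0]}]' 
python3 -m creep '[{"grip":0.5,"delta_pos":[0,0,0],"rotation":[0,0,0]},{"grip":0.8,"delta_pos":[0,0,0],"rotation":[0,0,0]},{"grip":1,"delta_pos":[0,0,0],"rotation":[0,0,0]},{"grip":1,"delta_pos":[0,0,0],"rotation":[0,0,0]},{"grip":1,"delta_pos":[0,0,0],"rotation":[0,0,0]}]'
python3 -m creep '[{"grip":1,"delta_pos":[0,0,0],"rotation":[0,0,0]},{"grip":1,"delta_pos":[0,0,0],"rotation":[0,0,0]},{"grip":1,"delta_pos":[0,0,0],"rotation":[0,0,0]}]'
python3 -c "from h import *;o=ctrl.get_obs();print(o['tool_pos'],o['moment'])"
```

```text
clock: 22.45
tool_pos: [0.456, 0.3554, 0.1146]
orientation: [179.8, -0.5, -106.0]
force: [0.1, -0.1, -0.3]
opening: 0.0874
gripper_force: 0.0
clock: 22.75
tool_pos: [0.4577, 0.3577, 0.0788]
orientation: [179.9, -0.2, -105.9]
force: [-0.2, -1.0, 0.0]
opening: 0.0872
gripper_force: 0.0
clock: 23.25
tool_pos: [0.458, 0.3591, 0.0801]
orientation: [-180.0, 0.0, -105.7]
force: [-0.2, -0.2, 0.1]
opening: 0.0533
gripper_force: 0.0
clock: 23.55
tool_pos: [0.4578, 0.3588, 0.0795]
orientation: [180.0, -0.0, -105.7]
force: [0.6, 0.2, -0.3]
opening: 0.0294
gripper_force: 0.0
[0.45780799 0.35883412 0.07953244] [ 0.10062712 -0.07271163  0.02651284]
```

Fingers are still closing. I'll let them finish, then lift.

```bash
python3 -m creep '[{"grip":1,"delta_pos":[0,0,0],"rotation":[0,0,0]},{"grip":1,"delta_pos":[0,0,0],"rotation":[0,0,0]},{"grip":1,"delta_pos":[0,0,0],"rotation":[0,0,0]},{"grip":1,"delta_pos":[0,0,0],"rotation":[0,0,0]}]'
python3 -m creep '[{"grip":1,"delta_pos":[0,0,-0.2],"rotation":[0,0,0]},{"grip":1,"delta_pos":[0,0,-0.5],"rotation":[0,0,0]},{"grip":1,"delta_pos":[0,0,-0.9],"rotation":[0,0,0]},{"grip":1,"delta_pos":[0,0,-0.9],"rotation":[0,0,0]},{"grip":1,"delta_pos":[0,0,-0.9],"rotation":[0,0,0]}]'
python3 - <<'E'
from h import *
t=snap("top");s=snap("side")
a=cv2.resize(t["color"][235:320,130:240,::-1],None,fx=3.5,fy=3.5,interpolation=2);b=cv2.resize(s["color"][150:270,150:260,::-1],None,fx=3.5,fy=3.5,interpolation=2)
im=np.zeros((430,780,3),np.uint8);im[:a.shape[0],:a.shape[1]]=a;im[:b.shape[0],390:390+b.shape[1]]=b;cv2.imwrite("pics/c4.png",im)
E
```

```text
clock: 23.95
tool_pos: [0.4578, 0.3588, 0.0795]
orientation: [180.0, -0.0, -105.7]
force: [-0.4, 0.4, -1.3]
opening: 0.0158
gripper_force: 30.0
clock: 24.45
tool_pos: [0.4577, 0.359, 0.17]
orientation: [180.0, 0.1, -105.7]
force: [-0.2, 0.8, -3.2]
opening: 0.0157
gripper_force: 30.0
```

View pics/c4.png

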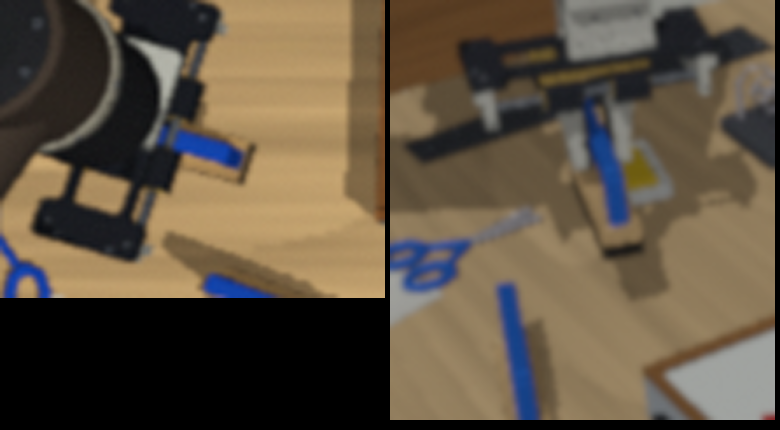

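The scraper hangs straight in the fingers, gripped near mid-bar. Next: rotate, recheck the glass, and go over the box.

```bash
cat > g.py <<'E'
from h import *
import sys
def glass():
    t=snap("top");h=cv2.cvtColor(t["color"],cv2.COLOR_RGB2HSV)
    k=np.zeros((480,640),np.uint8);k[222:302,238:386]=255
    m=cv2.inRange(h,(0,120,45),(180,255,255))&k
    n,l,st,ce=cv2.connectedComponentsWithStats(m)
    for i in range(1,n):
        if 12<st[i,4]<150: print("obj",ce[i].round(1),st[i,4],st[i,2:4],"hue",np.median(h[l==i],0),ray(t,*ce[i],.05).round(3))
    return t
if __name__=="__main__":
    t=glass()
    if len(sys.argv)>1: cv2.imwrite("pics/%s.png"%sys.argv[1],cv2.resize(t["color"][200:320,220:400,::-1],None,fx=4,fy=4,interpolation=2))
E
python3 -m creep '[{"grip":1,"delta_pos":[0,0,0],"rotation":[0,0,0.08]},{"grip":1,"delta_pos":[0,0,0],"rotation":[0,0,0.16]},{"grip":1,"delta_pos":[0,0,0],"rotation":[0,0,0.24]},{"grip":1,"delta_pos":[0,0,0],"rotation":[0,0,0.32]},{"grip":1,"delta_pos":[0,0,0],"rotation":[0,0,0.41]}]'|head -1
python3 -m creep '[{"grip":1,"delta_pos":[0,0,0],"rotation":[0,0,0.08]},{"grip":1,"delta_pos":[0,0,0],"rotation":[0,0,0.16]},{"grip":1,"delta_pos":[0,0,0],"rotation":[0,0,0.24]},{"grip":1,"delta_pos":[0,0,0],"rotation":[0,0,0.32]},{"grip":1,"delta_pos":[0,0,0],"rotation":[0,0,0.414]}]'
python3 g.py
python3 -m creep '[{"grip":1,"delta_pos":[-0.12,-0.3,0],"rotation":[0,0,0]},{"grip":1,"delta_pos":[-0.24,-0.6,0],"rotation":[0,0,0]},{"grip":1,"delta_pos":[-0.24,-1,0],"rotation":[0,0,0]},{"grip":1,"delta_pos":[-0.24,-1,0],"rotation":[0,0,0]}]'
python3 -m creep '[{"grip":1,"delta_pos":[0,-0.3,0],"rotation":[0,0,0]},{"grip":1,"delta_pos":[0,-0.6,0],"rotation":[0,0,0]},{"grip":1,"delta_pos":[0,-1,0],"rotation":[0,0,0]},{"grip":1,"delta_pos":[0,-1,0],"rotation":[0,0,0]},{"grip":1,"delta_pos":[0,-1,0],"rotation":[0,0,0]}]'
```

```text
clock: 25.05
clock: 25.55
tool_pos: [0.4572, 0.358, 0.1676]
orientation: [-179.8, -0.1, 179.8]
force: [-0.5, -0.2, -2.8]
opening: 0.0156
gripper_force: 30.0
obj [287.9 233.7] 62 [ 9 10] hue [ 15.  226.5 188. ] [0.588 0.062 0.05 ]
obj [333.  265.9] 54 [ 9 10] hue [169. 176. 182.] [ 0.494 -0.07   0.05 ]
obj [296.7 271.7] 51 [9 9] hue [ 66. 221.  91.] [0.476 0.035 0.05 ]
obj [315.9 271. ] 47 [9 7] hue [142. 213. 104.] [ 0.479 -0.021  0.05 ]
obj [282.2 281.6] 60 [11  8] hue [  0. 230. 160.] [0.448 0.076 0.05 ]
clock: 26.0
tool_pos: [0.4807, 0.2543, 0.1678]
orientation: [-179.8, -0.2, -179.8]
force: [-0.4, -0.4, -3.3]
opening: 0.0155
gripper_force: 30.0
clock: 26.5
tool_pos: [0.4821, 0.158, 0.1688]
orientation: [-180.0, -0.1, -179.8]
force: [-0.5, 0.2, -2.9]
opening: 0.0157
gripper_force: 30.0
```

```bash
python3 -m creep '[{"grip":1,"delta_pos":[0,0,0.1],"rotation":[0,0,0]},{"grip":1,"delta_pos":[0,0,0.25],"rotation":[0,0,0]},{"grip":1,"delta_pos":[0,0,0.38],"rotation":[0,0,0]},{"grip":1,"delta_pos":[0,0,0.42],"rotation":[0,0,0]},{"grip":1,"delta_pos":[0,0,0.42],"rotation":[0,0,0]}]'
python3 -m creep '[{"grip":1,"delta_pos":[0,0,0.03],"rotation":[0,0,0]},{"grip":1,"delta_pos":[0,0,0.03],"rotation":[0,0,0]},{"grip":1,"delta_pos":[0,0,0.03],"rotation":[0,0,0]}]'
```

```text
clock: 27.0
tool_pos: [0.4819, 0.1592, 0.1264]
orientation: [-179.9, -0.1, -179.8]
force: [0.2, 0.2, -2.5]
opening: 0.016
gripper_force: 30.0
clock: 27.3
tool_pos: [0.4826, 0.1591, 0.1249]
orientation: [180.0, 0.0, -179.8]
force: [0.4, -0.1, -3.2]
opening: 0.0158
gripper_force: 30.0
```

```bash
python3 -m creep '[{"grip":1,"delta_pos":[0,-0.1,0.01],"rotation":[0,0,0]},{"grip":1,"delta_pos":[0,-0.25,0.01],"rotation":[0,0,0]},{"grip":1,"delta_pos":[0,-0.4,0.01],"rotation":[0,0,0]},{"grip":1,"delta_pos":[0,-0.5,0.01],"rotation":[0,0,0]},{"grip":1,"delta_pos":[0,-0.6,0.01],"rotation":[0,0,0]}]'
python3 -m creep '[{"grip":1,"delta_pos":[0,-0.1,0],"rotation":[0,0,0]},{"grip":1,"delta_pos":[0,-0.2,0],"rotation":[0,0,0]},{"grip":1,"delta_pos":[0,-0.3,0],"rotation":[0,0,0]},{"grip":1,"delta_pos":[0,-0.4,0],"rotation":[0,0,0]},{"grip":1,"delta_pos":[0,-0.5,0],"rotation":[0,0,0]}]'
python3 -m creep '[{"grip":1,"delta_pos":[0,-0.1,0],"rotation":[0,0,0]},{"grip":1,"delta_pos":[0,-0.2,0],"rotation":[0,0,0]},{"grip":1,"delta_pos":[0,-0.3,0],"rotation":[0,0,0]},{"grip":1,"delta_pos":[0,-0.4,0],"rotation":[0,0,0]},{"grip":1,"delta_pos":[0,-0.5,0],"rotation":[0,0,0]}]'
python3 g.py c5
```

```text
clock: 27.8
tool_pos: [0.4832, 0.0984, 0.1247]
orientation: [179.9, 0.1, -179.9]
force: [-6.6, 10.8, 13.6]
opening: 0.0158
gripper_force: 30.0
clock: 28.3
tool_pos: [0.4833, 0.0486, 0.1244]
orientation: [179.9, 0.1, -179.8]
force: [-3.6, 2.9, 1.9]
opening: 0.0155
gripper_force: 30.0
clock: 28.8
tool_pos: [0.4841, -0.0009, 0.1249]
orientation: [179.9, 0.2, -179.8]
force: [-2.6, 11.1, 12.1]
opening: 0.0166
gripper_force: 30.0
obj [336.5 223.9] 55 [18  4] hue [ 14. 168. 123.] [ 0.618 -0.08   0.05 ]
obj [309.5 282.1] 80 [ 7 15] hue [111.  222.5 183. ] [ 0.447 -0.003  0.05 ]
obj [303.6 283.7] 29 [ 4 11] hue [ 17. 128. 128.] [0.442 0.014 0.05 ]
obj [318.1 281.2] 59 [9 7] hue [179. 235. 173.] [ 0.45  -0.027  0.05 ]
```

View pics/c5.png

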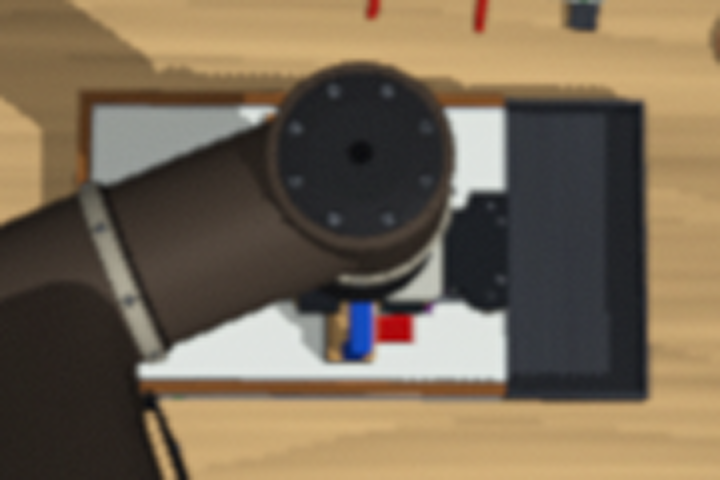

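The picture shows the red shard riding ahead of the scraper at (398,328) and the scraper clear of the lower batten. I'll continue to the edge.

```bash
python3 -m creep '[{"grip":1,"delta_pos":[0,-0.1,0],"rotation":[0,0,0]},{"grip":1,"delta_pos":[0,-0.2,0],"rotation":[0,0,0]},{"grip":1,"delta_pos":[0,-0.3,0],"rotation":[0,0,0]},{"grip":1,"delta_pos":[0,-0.4,0],"rotation":[0,0,0]},{"grip":1,"delta_pos":[0,-0.5,0],"rotation":[0,0,0]}]'
python3 -m creep '[{"grip":1,"delta_pos":[0,-0.1,0],"rotation":[0,0,0]},{"grip":1,"delta_pos":[0,-0.2,0],"rotation":[0,0,0]},{"grip":1,"delta_pos":[0,-0.3,0],"rotation":[0,0,0]},{"grip":1,"delta_pos":[0,-0.4,0],"rotation":[0,0,0]},{"grip":1,"delta_pos":[0,-0.5,0],"rotation":[0,0,0]}]'
python3 -m creep '[{"grip":1,"delta_pos":[0,-0.06,-0.01],"rotation":[0,0,0]},{"grip":1,"delta_pos":[0,-0.1,-0.01],"rotation":[0,0,0]},{"grip":1,"delta_pos":[0,-0.1,-0.01],"rotation":[0,0,0]},{"grip":1,"delta_pos":[0,-0.1,-0.01],"rotation":[0,0,0]}]'
python3 g.py
```

```text
clock: 29.35
tool_pos: [0.4844, -0.0509, 0.1245]
orientation: [179.9, 0.2, -179.8]
force: [0.2, 8.7, 9.5]
opening: 0.0178
gripper_force: 30.0
clock: 29.85
tool_pos: [0.4843, -0.1011, 0.1244]
orientation: [179.9, 0.2, -179.8]
force: [1.0, 9.5, 10.0]
opening: 0.0174
gripper_force: 30.0
clock: 30.25
tool_pos: [0.4823, -0.1115, 0.1239]
orientation: [-180.0, -0.1, -179.9]
force: [0.6, -0.0, -3.4]
opening: 0.0165
gripper_force: 30.0
obj [288.7 231.3] 33 [7 6] hue [ 14. 198. 184.] [0.595 0.059 0.05 ]
obj [239.6 284.5] 98 [10 31] hue [ 14.  160.  121.5] [0.438 0.197 0.05 ]
obj [343.2 283.7] 43 [ 6 11] hue [ 17. 126. 122.] [ 0.443 -0.099  0.05 ]
obj [324.1 296.8] 117 [49  3] hue [ 14. 159. 124.] [ 0.405 -0.045  0.05 ]
```

```bash
python3 -m creep '[{"grip":1,"delta_pos":[0,0,-0.25],"rotation":[0,0,0]},{"grip":1,"delta_pos":[0,0,-0.5],"rotation":[0,0,0]},{"grip":1,"delta_pos":[0,0.3,-0.5],"rotation":[0,0,0]},{"grip":1,"delta_pos":[-0.3,0.7,-0.5],"rotation":[0,0,0]},{"grip":1,"delta_pos":[-0.6,1,-0.5],"rotation":[0,0,0]}]'|head -3
python3 -m creep '[{"grip":1,"delta_pos":[0,0.4,0],"rotation":[0,0,0]},{"grip":1,"delta_pos":[0,0.8,0],"rotation":[0,0,0]},{"grip":1,"delta_pos":[0,1,0],"rotation":[0,0,0]}]'|head -3
python3 -m creep '[{"grip":1,"delta_pos":[0,0.3,0],"rotation":[0,0,0]},{"grip":1,"delta_pos":[0,0.6,0],"rotation":[0,0,0]},{"grip":1,"delta_pos":[0,0.67,0],"rotation":[0,0,0]},{"grip":1,"delta_pos":[0,0.67,0],"rotation":[0,0,0]},{"grip":1,"delta_pos":[0,0.67,0],"rotation":[0,0,0]}]'
python3 g.py c6
```

```text
clock: 30.8
tool_pos: [0.5431, -0.0092, 0.1752]
orientation: [180.0, 0.1, -179.8]
clock: 31.1
tool_pos: [0.5424, 0.0919, 0.174]
orientation: [-180.0, -0.0, -179.7]
clock: 31.6
tool_pos: [0.542, 0.1556, 0.1742]
orientation: [-180.0, -0.1, -179.8]
force: [0.5, -0.5, -4.1]
opening: 0.0157
gripper_force: 30.0
obj [271.2 223.6] 31 [8 5] hue [ 14. 159. 116.] [0.617 0.111 0.05 ]
obj [288.3 233.4] 55 [ 7 10] hue [ 15. 220. 200.] [0.589 0.06  0.05 ]
obj [251.1 258. ] 93 [ 7 17] hue [111. 220. 170.] [0.515 0.166 0.05 ]
obj [257.2 259.4] 36 [ 3 15] hue [ 18.  125.  179.5] [0.511 0.149 0.05 ]
obj [360.1 262.7] 83 [12  8] hue [169. 173. 188.] [ 0.504 -0.148  0.05 ]
```

View pics/c6.png

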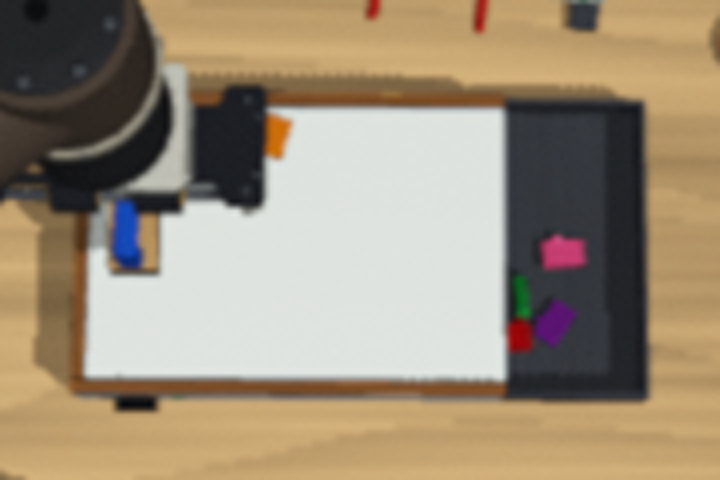

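Four shards (pink, green, violet, red) are in the tray. Only amber is left on the box, at about (0.589, 0.060). Second pass:

```bash
python3 -c "
from h import *
t=snap('top');print(ray(t,254,267.8,.1),ray(t,254,267.8,.095))"
python3 -m creep '[{"grip":1,"delta_pos":[0,0,0.15],"rotation":[0,0,0]},{"grip":1,"delta_pos":[0.02,0,0.3],"rotation":[0,0,0]},{"grip":1,"delta_pos":[0.02,0,0.42],"rotation":[0,0,0]},{"grip":1,"delta_pos":[0.02,0,0.48],"rotation":[0,0,0]},{"grip":1,"delta_pos":[0.02,0,0.48],"rotation":[0,0,0]}]'
python3 -m creep '[{"grip":1,"delta_pos":[0,0,0.02],"rotation":[0,0,0]},{"grip":1,"delta_pos":[0,0,0.02],"rotation":[0,0,0]}]'
```

```text
[0.47999212 0.15211254 0.1       ] [0.48067599 0.15262707 0.095     ]
clock: 32.2
tool_pos: [0.5404, 0.1555, 0.126]
orientation: [-180.0, -0.0, -179.9]
force: [-0.5, -0.6, -3.4]
opening: 0.0158
gripper_force: 30.0
clock: 32.4
tool_pos: [0.541, 0.1562, 0.1252]
orientation: [180.0, 0.1, -179.8]
force: [1.2, -0.6, -2.4]
opening: 0.0158
gripper_force: 30.0
```

```bash
python3 -m creep '[{"grip":1,"delta_pos":[0.01,-0.1,0.008],"rotation":[0,0,0]},{"grip":1,"delta_pos":[0.01,-0.25,0.008],"rotation":[0,0,0]},{"grip":1,"delta_pos":[0.01,-0.4,0.008],"rotation":[0,0,0]},{"grip":1,"delta_pos":[0.01,-0.5,0.008],"rotation":[0,0,0]},{"grip":1,"delta_pos":[0.01,-0.6,0.008],"rotation":[0,0,0]}]'
python3 -m creep '[{"grip":1,"delta_pos":[0,-0.1,0],"rotation":[0,0,0]},{"grip":1,"delta_pos":[0,-0.2,0],"rotation":[0,0,0]},{"grip":1,"delta_pos":[0,-0.3,0],"rotation":[0,0,0]},{"grip":1,"delta_pos":[0,-0.4,0],"rotation":[0,0,0]},{"grip":1,"delta_pos":[0,-0.5,0],"rotation":[0,0,0]}]'
python3 -m creep '[{"grip":1,"delta_pos":[0,-0.1,0],"rotation":[0,0,0]},{"grip":1,"delta_pos":[0,-0.2,0],"rotation":[0,0,0]},{"grip":1,"delta_pos":[0,-0.3,0],"rotation":[0,0,0]},{"grip":1,"delta_pos":[0,-0.4,0],"rotation":[0,0,0]},{"grip":1,"delta_pos":[0,-0.5,0],"rotation":[0,0,0]}]'
python3 -m creep '[{"grip":1,"delta_pos":[0,-0.1,0],"rotation":[0,0,0]},{"grip":1,"delta_pos":[0,-0.2,0],"rotation":[0,0,0]},{"grip":1,"delta_pos":[0,-0.3,0],"rotation":[0,0,0]},{"grip":1,"delta_pos":[0,-0.4,0],"rotation":[0,0,0]},{"grip":1,"delta_pos":[0,-0.5,0],"rotation":[0,0,0]}]'
python3 -m creep '[{"grip":1,"delta_pos":[0,-0.1,0],"rotation":[0,0,0]},{"grip":1,"delta_pos":[0,-0.2,0],"rotation":[0,0,0]},{"grip":1,"delta_pos":[0,-0.3,0],"rotation":[0,0,0]},{"grip":1,"delta_pos":[0,-0.4,0],"rotation":[0,0,0]},{"grip":1,"delta_pos":[0,-0.5,0],"rotation":[0,0,0]}]'
python3 -m creep '[{"grip":1,"delta_pos":[0,-0.06,-0.01],"rotation":[0,0,0]},{"grip":1,"delta_pos":[0,-0.08,-0.01],"rotation":[0,0,0]},{"grip":1,"delta_pos":[0,-0.08,-0.01],"rotation":[0,0,0]},{"grip":1,"delta_pos":[0,-0.08,-0.01],"rotation":[0,0,0]}]'
```

```text
clock: 32.9
tool_pos: [0.54, 0.0952, 0.1243]
orientation: [180.0, 0.1, -179.9]
force: [-0.2, 3.3, 3.2]
opening: 0.016
gripper_force: 30.0
clock: 33.4
tool_pos: [0.5401, 0.0458, 0.1246]
orientation: [180.0, 0.1, -179.8]
force: [1.0, -0.3, -0.4]
opening: 0.0158
gripper_force: 30.1
clock: 33.9
tool_pos: [0.5401, -0.0043, 0.1246]
orientation: [180.0, 0.1, -179.8]
force: [-3.2, 11.0, 12.5]
opening: 0.0162
gripper_force: 30.0
clock: 34.4
tool_pos: [0.54, -0.0543, 0.1245]
orientation: [180.0, 0.0, -179.8]
force: [0.9, -1.7, -2.2]
opening: 0.0156
gripper_force: 30.1
clock: 34.9
tool_pos: [0.5401, -0.1042, 0.1243]
orientation: [180.0, 0.0, -179.8]
force: [1.1, -2.6, -4.2]
opening: 0.0157
gripper_force: 30.1
clock: 35.3
tool_pos: [0.5395, -0.1122, 0.1242]
orientation: [-180.0, -0.1, -179.9]
force: [-0.2, -1.3, -2.5]
opening: 0.0157
gripper_force: 30.0
```

```bash
cat > hook.py <<'E'
from h import *
t=snap("top");s=snap("side");E={}
for nm,c,roi in(("t",t,(285,165,375,215)),("s",s,(330,195,400,250))):
    B,m=blobs(c,(0,150,70),(9,255,255),6,roi);B=sorted(B,key=lambda q:-q[1])[:2];B.sort(key=lambda q:q[0][0])
    E[nm]=[]
    for q in B:
        p=cv2.boxPoints(q[2]);o=np.argsort(p[:,1] if nm=="t" else p[:,0]);e=[p[o[:2]].mean(0),p[o[2:]].mean(0)];E[nm].append(e)
        print(nm,q[0].round(1),q[1],np.round(e,1).tolist())
    if nm=="t":
        for e in E[nm]: print(" base@.19",ray(c,*e[0],.19).round(4)," tip@.19/.2",ray(c,*e[1],.19).round(4),ray(c,*e[1],.2).round(4))
    else:
        for e in E[nm]: print(" tip@.2",ray(c,*e[0],.2).round(4)," base@.19",ray(c,*e[1],.19).round(4))
cv2.imwrite("pics/hk.png",np.hstack([cv2.resize(t["color"][150:225,270:390,::-1],None,fx=3.3,fy=3.3,interpolation=2),cv2.resize(s["color"][185:260,325:445,::-1],None,fx=3.3,fy=3.3,interpolation=2)]))
E
python3 hook.py; python3 g.py
```

```text
t [314.3 190.3] 56 [[315.8999938964844, 177.0], [312.79998779296875, 202.10000610351562]]
t [341.3 189.5] 44 [[341.5, 181.0], [341.5, 199.0]]
 base@.19 [ 0.7172 -0.0179  0.19  ]  tip@.19/.2 [ 0.6469 -0.0099  0.19  ] [ 0.6443 -0.0099  0.2   ]
 base@.19 [ 0.7066 -0.0873  0.19  ]  tip@.19/.2 [ 0.6562 -0.0872  0.19  ] [ 0.6536 -0.0866  0.2   ]
s [359.5 211.4] 17 [[353.8999938964844, 212.8000030517578], [364.1000061035156, 210.1999969482422]]
s [370.6 226.1] 40 [[361.0, 229.0], [380.1000061035156, 223.1999969482422]]
 tip@.2 [ 0.6757 -0.021   0.2   ]  base@.19 [ 0.7154 -0.0146  0.19  ]
 tip@.2 [ 0.6419 -0.0893  0.2   ]  base@.19 [ 0.7074 -0.0861  0.19  ]
obj [349.7 262.1] 79 [ 6 16] hue [111. 222. 180.] [ 0.505 -0.118  0.05 ]
obj [344.4 262.8] 35 [ 4 13] hue [ 17. 126. 156.] [ 0.503 -0.103  0.05 ]
obj [360.3 262.7] 80 [12  8] hue [169. 172. 193.] [ 0.504 -0.149  0.05 ]
obj [327.  296.8] 104 [43  3] hue [ 13.  156.5 128. ] [ 0.405 -0.053  0.05 ]
```

View pics/hk.png

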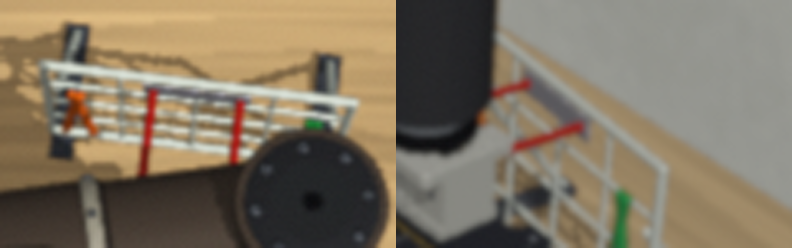

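```bash
python3 -m creep '[{"grip":1,"delta_pos":[0,0,-0.3],"rotation":[0,0,0]},{"grip":1,"delta_pos":[0,0,-0.6],"rotation":[0,0,0]},{"grip":1,"delta_pos":[0,0,-1],"rotation":[0,0,0]},{"grip":1,"delta_pos":[0,0.3,-1],"rotation":[0,0,0]},{"grip":1,"delta_pos":[0,0.6,-1],"rotation":[0,0,0]}]'|head -3
python3 -m creep '[{"grip":1,"delta_pos":[0.2,0.4,-0.4],"rotation":[0,0,0]},{"grip":1,"delta_pos":[0.2,0.8,-0.75],"rotation":[0,0,0]},{"grip":1,"delta_pos":[0.2,1,-0.75],"rotation":[0,0,0]}]'|head -3
python3 -m creep '[{"grip":1,"delta_pos":[0.2,0.4,0],"rotation":[0,0,0]},{"grip":1,"delta_pos":[0.2,0.8,0],"rotation":[0,0,0]},{"grip":1,"delta_pos":[0.2,1,0],"rotation":[0,0,0]},{"grip":1,"delta_pos":[0.2,1,0],"rotation":[0,0,0]},{"grip":1,"delta_pos":[0.2,1,0],"rotation":[0,0,0]}]'
python3 -m creep '[{"grip":1,"delta_pos":[0,0.1,0],"rotation":[0,0,-0.08]},{"grip":1,"delta_pos":[0,0.2,0],"rotation":[0,0,-0.16]},{"grip":1,"delta_pos":[0,0.3,0],"rotation":[0,0,-0.24]},{"grip":1,"delta_pos":[0,0.4,0],"rotation":[0,0,-0.32]},{"grip":1,"delta_pos":[0,0.4,0],"rotation":[0,0,-0.4]}]'|head -1
python3 -m creep '[{"grip":1,"delta_pos":[0,0,0],"rotation":[0,0,-0.08]},{"grip":1,"delta_pos":[0,0,0],"rotation":[0,0,-0.16]},{"grip":1,"delta_pos":[0,0,0],"rotation":[0,0,-0.24]},{"grip":1,"delta_pos":[0,0,0],"rotation":[0,0,-0.32]},{"grip":1,"delta_pos":[0,0,0],"rotation":[0,0,-0.4]}]'|head -3
cp pics/hk.png pics/hk0.png; python3 hook.py; python3 g.py c7
python3 - <<'E'
import cv2,numpy as np
a=cv2.imread("pics/hk.png");b=cv2.imread("pics/c7.png");b=cv2.resize(b,(525,350))
im=np.zeros((600,800,3),np.uint8);im[:a.shape[0],:a.shape[1]]=a[:,:800];im[250:600,:525]=b;cv2.imwrite("pics/c8.png",im)
E
```

```text
clock: 35.95
tool_pos: [0.5404, -0.0513, 0.226]
orientation: [179.9, 0.1, -179.9]
clock: 36.25
tool_pos: [0.5205, 0.0501, 0.3037]
orientation: [179.9, 0.3, -179.8]
clock: 36.75
tool_pos: [0.499, 0.1485, 0.2994]
orientation: [-180.0, -0.0, -179.8]
force: [0.2, -0.8, -3.4]
opening: 0.0156
gripper_force: 30.0
clock: 37.25
clock: 37.75
tool_pos: [0.4993, 0.1869, 0.2996]
orientation: [180.0, -0.0, -107.6]
t [314.1 191.6] 63 [[315.6000061035156, 178.0], [312.70001220703125, 204.10000610351562]]
t [340.8 193.8] 66 [[342.20001220703125, 180.89999389648438], [339.79998779296875, 207.10000610351562]]
 base@.19 [ 0.7145 -0.0169  0.19  ]  tip@.19/.2 [ 0.6414 -0.0096  0.19  ] [ 0.6389 -0.0096  0.2   ]
 base@.19 [ 0.7069 -0.0891  0.19  ]  tip@.19/.2 [ 0.6338 -0.0826  0.19  ] [ 0.6313 -0.0821  0.2   ]
s [348.8 214.1] 70 [[339.0, 215.1999969482422], [364.29998779296875, 213.0]]
s [365.4 227. ] 67 [[354.0, 228.1999969482422], [380.29998779296875, 225.8000030517578]]
 tip@.2 [ 0.6379 -0.0077  0.2   ]  base@.19 [ 0.7071 -0.0253  0.19  ]
 tip@.2 [ 0.6303 -0.0768  0.2   ]  base@.19 [ 0.6998 -0.0954  0.19  ]
obj [351.5 237.6] 92 [10 12] hue [ 15.  231.  178.5] [ 0.578 -0.124  0.05 ]
obj [249.4 255.3] 110 [17 12] hue [111.  223.5 168.5] [0.523 0.172 0.05 ]
obj [248.1 262.1] 55 [15  9] hue [ 17. 125. 171.] [0.503 0.175 0.05 ]
obj [360.  262.7] 82 [11  8] hue [169.  173.5 186.5] [ 0.504 -0.148  0.05 ]
```

View pics/c8.png

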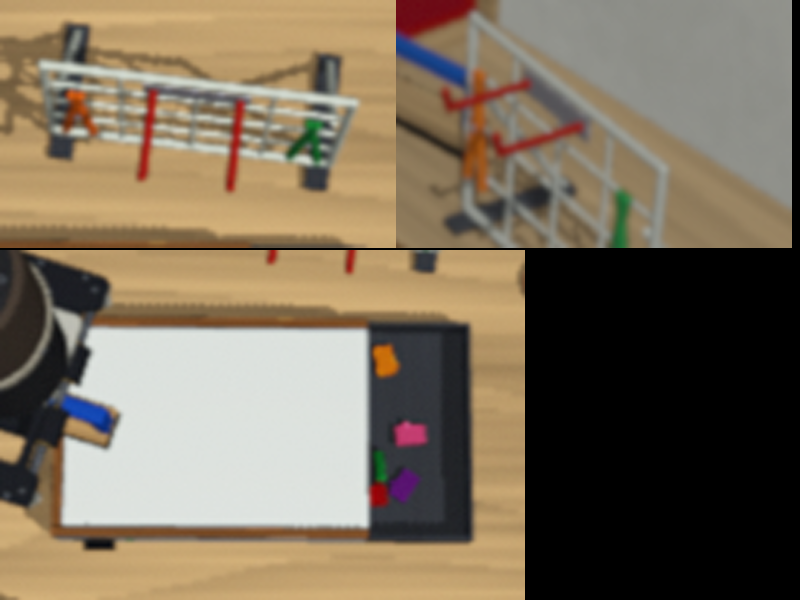

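All five shards are in the tray and the box is clear. The hook prongs are unobstructed: the panel is turned about -5.9° and the seat is near (0.668, -0.049). Next: align with the hook and approach from the front.

```bash
python3 -m creep '[{"grip":1,"delta_pos":[0,0,0],"rotation":[0,0,-0.07]},{"grip":1,"delta_pos":[0,0,0],"rotation":[0,0,-0.128]},{"grip":1,"delta_pos":[0,0,0],"rotation":[0,0,-0.128]},{"grip":1,"delta_pos":[0,0,0],"rotation":[0,0,-0.128]}]'|head -3
python3 -m creep '[{"grip":1,"delta_pos":[0.3,-0.15,0],"rotation":[0,0,0]},{"grip":1,"delta_pos":[0.6,-0.3,0],"rotation":[0,0,0]},{"grip":1,"delta_pos":[0.9,-0.45,0],"rotation":[0,0,0]}]'|head -3
python3 -m creep '[{"grip":1,"delta_pos":[0.3,-0.15,0],"rotation":[0,0,0]},{"grip":1,"delta_pos":[0.6,-0.3,0],"rotation":[0,0,0]},{"grip":1,"delta_pos":[0.9,-0.45,0],"rotation":[0,0,0]}]'|head -3
python3 -m creep '[{"grip":1,"delta_pos":[0.2,-0.1,0.3],"rotation":[0,0,0]},{"grip":1,"delta_pos":[0.38,-0.18,0.5],"rotation":[0,0,0]},{"grip":1,"delta_pos":[0.38,-0.18,0.71],"rotation":[0,0,0]},{"grip":1,"delta_pos":[0.38,-0.18,0.71],"rotation":[0,0,0]},{"grip":1,"delta_pos":[0.38,-0.18,0.71],"rotation":[0,0,0]}]'
python3 - <<'E'
from h import *
o=ctrl.get_obs();print(o['tool_pos'],o['orientation'])
y=np.radians(o['orientation'][2]);X=np.array([np.cos(y),np.sin(y)]);Y=np.array([np.sin(y),-np.cos(y)])
for w in((.5835,-.0413),(.668,-.050)): d=np.array(w)-o['tool_pos'][:2];print("units",d@X*10,d@Y*10)
s=snap("side");t=snap("top")
cv2.imwrite("pics/c9.png",np.hstack([cv2.resize(s["color"][150:290,270:400,::-1],None,fx=3,fy=3,interpolation=2),cv2.resize(t["color"][160:300,270:400,::-1],None,fx=3,fy=3,interpolation=2)]))
E
```

```text
clock: 38.3
tool_pos: [0.4993, 0.1877, 0.2997]
orientation: [180.0, -0.0, -96.6]
clock: 38.6
tool_pos: [0.5344, 0.0926, 0.2999]
orientation: [-180.0, 0.0, -96.5]
clock: 38.9
tool_pos: [0.5692, -0.0023, 0.2998]
orientation: [-180.0, 0.0, -96.6]
clock: 39.4
tool_pos: [0.5828, -0.0407, 0.2291]
orientation: [180.0, -0.0, -96.4]
force: [0.8, -0.1, -2.5]
opening: 0.0158
gripper_force: 30.0
[ 0.58277859 -0.040738    0.22907797] [ 1.79978126e+02 -3.51413994e-02 -9.64351863e+01]
units 0.004776057824678097 -0.00779849975060419
units -0.003479029942699684 -0.8572252791294704
```

View pics/c9.png

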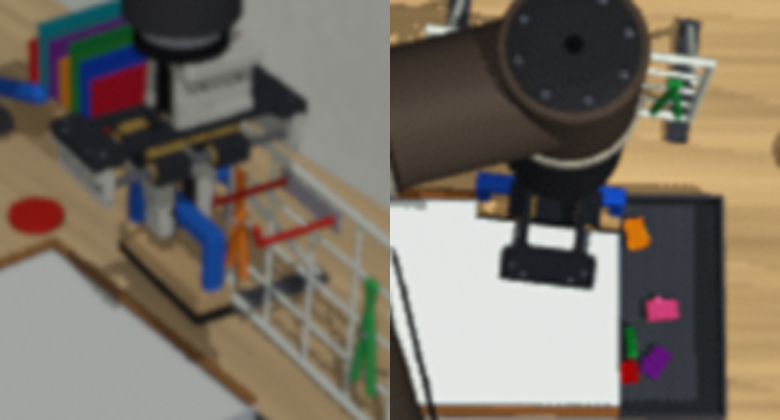

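The scraper is square to the hook, and in the side view the prongs line up with the arch opening. Inserting.

```bash
python3 -m creep '[{"grip":1,"delta_pos":[0,-0.1,0],"rotation":[0,0,0]},{"grip":1,"delta_pos":[0,-0.2,0],"rotation":[0,0,0]},{"grip":1,"delta_pos":[0,-0.3,0],"rotation":[0,0,0]},{"grip":1,"delta_pos":[0,-0.4,0],"rotation":[0,0,0]},{"grip":1,"delta_pos":[0,-0.45,0],"rotation":[0,0,0]}]'
python3 -m creep '[{"grip":1,"delta_pos":[0,-0.1,0],"rotation":[0,0,0]},{"grip":1,"delta_pos":[0,-0.2,0],"rotation":[0,0,0]},{"grip":1,"delta_pos":[0,-0.3,0],"rotation":[0,0,0]},{"grip":1,"delta_pos":[0,-0.4,0],"rotation":[0,0,0]},{"grip":1,"delta_pos":[0,-0.4,0],"rotation":[0,0,0]}]'
python3 - <<'E'
from h import *
s=snap("side");t=snap("top")
cv2.imwrite("pics/c10.png",np.hstack([cv2.resize(s["color"][150:290,300:430,::-1],None,fx=3,fy=3,interpolation=2),cv2.resize(t["color"][140:280,270:400,::-1],None,fx=3,fy=3,interpolation=2)]))
E
```

```text
clock: 40.0
tool_pos: [0.6286, -0.0456, 0.2284]
orientation: [180.0, -0.0, -96.3]
force: [0.3, -0.8, -3.8]
opening: 0.0155
gripper_force: 30.0
clock: 40.5
tool_pos: [0.6684, -0.0501, 0.2283]
orientation: [180.0, -0.0, -96.3]
force: [-0.4, -0.1, -4.5]
opening: 0.0159
gripper_force: 30.0
```

View pics/c10.png

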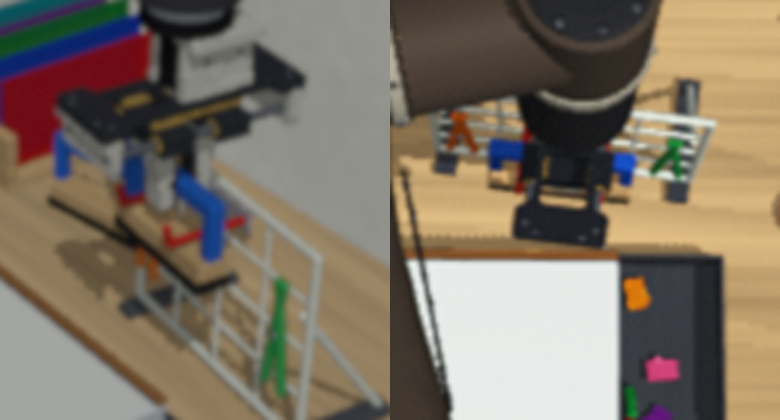

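Both prongs run through the arch between the legs. Lowering until the force shows the weight is taken.

```bash
python3 -m creep '[{"grip":1,"delta_pos":[0,0,0.06],"rotation":[0,0,0]},{"grip":1,"delta_pos":[0,0,0.12],"rotation":[0,0,0]},{"grip":1,"delta_pos":[0,0,0.17],"rotation":[0,0,0]},{"grip":1,"delta_pos":[0,0,0.2],"rotation":[0,0,0]},{"grip":1,"delta_pos":[0,0,0.2],"rotation":[0,0,0]}]'
python3 -m creep '[{"grip":1,"delta_pos":[0,0,0.015],"rotation":[0,0,0]},{"grip":1,"delta_pos":[0,0,0.03],"rotation":[0,0,0]},{"grip":1,"delta_pos":[0,0,0.03],"rotation":[0,0,0]}]'
```

```text
clock: 41.1
tool_pos: [0.6667, -0.05, 0.208]
orientation: [179.9, -0.0, -96.3]
force: [-0.6, 0.8, -3.4]
opening: 0.0157
gripper_force: 30.0
clock: 41.4
tool_pos: [0.6671, -0.0499, 0.2057]
orientation: [180.0, 0.0, -96.3]
force: [0.3, 0.2, -2.4]
opening: 0.0157
gripper_force: 30.0
```

```bash
python3 -m creep '[{"grip":1,"delta_pos":[0,0,0.01],"rotation":[0,0,0]},{"grip":1,"delta_pos":[0,0,0.01],"rotation":[0,0,0]},{"grip":1,"delta_pos":[0,0,0.01],"rotation":[0,0,0]}]'|sed -n 2,4p
python3 -m creep '[{"grip":1,"delta_pos":[0,0,0.01],"rotation":[0,0,0]},{"grip":1,"delta_pos":[0,0,0.01],"rotation":[0,0,0]},{"grip":1,"delta_pos":[0,0,0.01],"rotation":[0,0,0]}]'|sed -n 2,4p
```

```text
tool_pos: [0.6673, -0.05, 0.2052]
orientation: [-180.0, 0.0, -96.3]
force: [-2.0, -0.5, 0.4]
tool_pos: [0.6673, -0.05, 0.205]
orientation: [-179.9, -0.0, -96.3]
force: [-4.0, 0.1, 5.2]
```

```bash
python3 -m creep '[{"grip":0.76,"delta_pos":[0,0,0],"rotation":[0,0,0]},{"grip":0.72,"delta_pos":[0,0,0],"rotation":[0,0,0]},{"grip":0.68,"delta_pos":[0,0,0],"rotation":[0,0,0]},{"grip":0.66,"delta_pos":[0,0,0],"rotation":[0,0,0]},{"grip":0.66,"delta_pos":[0,0,0],"rotation":[0,0,0]}]'
python3 -m creep '[{"grip":0.66,"delta_pos":[0,0,-0.05],"rotation":[0,0,0]},{"grip":0.66,"delta_pos":[0,0,-0.15],"rotation":[0,0,0]},{"grip":0.66,"delta_pos":[0,0,-0.3],"rotation":[0,0,0]},{"grip":0.66,"delta_pos":[0,0,-0.6],"rotation":[0,0,0]},{"grip":0.66,"delta_pos":[0,0,-0.9],"rotation":[0,0,0]}]'
python3 -m creep '[{"grip":0.66,"delta_pos":[0.3,0.3,-0.1],"rotation":[0,0,0]},{"grip":0.66,"delta_pos":[-0.6,0.6,-0.1],"rotation":[0,0,0]},{"grip":0.66,"delta_pos":[-0.9,0.9,-0.1],"rotation":[0,0,0]},{"grip":0.66,"delta_pos":[-0.9,0.9,-0.1],"rotation":[0,0,0]}]'
python3 -m creep '[{"grip":0.66,"delta_pos":[-0.3,0.3,0],"rotation":[0,0,0]},{"grip":0.66,"delta_pos":[-0.7,0.4,0],"rotation":[0,0,0]},{"grip":0.66,"delta_pos":[-1,0.5,0],"rotation":[0,0,0]},{"grip":0.66,"delta_pos":[-1,0.5,0],"rotation":[0,0,0]}]'
python3 - <<'E'
from h import *
s=snap("side");t=snap("top")
cv2.imwrite("pics/c11.png",np.hstack([cv2.resize(s["color"][150:340,290:420,::-1],None,fx=3,fy=3,interpolation=2),cv2.resize(t["color"][130:320,265:395,::-1],None,fx=3,fy=3,interpolation=2)]))
E
```

```text
clock: 42.5
tool_pos: [0.6672, -0.05, 0.2036]
orientation: [180.0, -0.0, -96.3]
force: [-0.4, 0.1, -0.4]
opening: 0.0294
gripper_force: 0.0
clock: 43.0
tool_pos: [0.667, -0.05, 0.2954]
orientation: [180.0, -0.0, -96.3]
force: [0.3, -0.3, 0.5]
opening: 0.0299
gripper_force: 0.0
clock: 43.4
tool_pos: [0.5867, 0.0506, 0.3052]
orientation: [-179.9, 0.1, -96.4]
force: [-0.4, -0.2, -0.1]
opening: 0.0296
gripper_force: 0.0
clock: 43.8
tool_pos: [0.5484, 0.1575, 0.305]
orientation: [-179.9, 0.1, -96.1]
force: [-0.4, -0.5, -0.4]
opening: 0.0298
gripper_force: 0.0
```

View pics/c11.png

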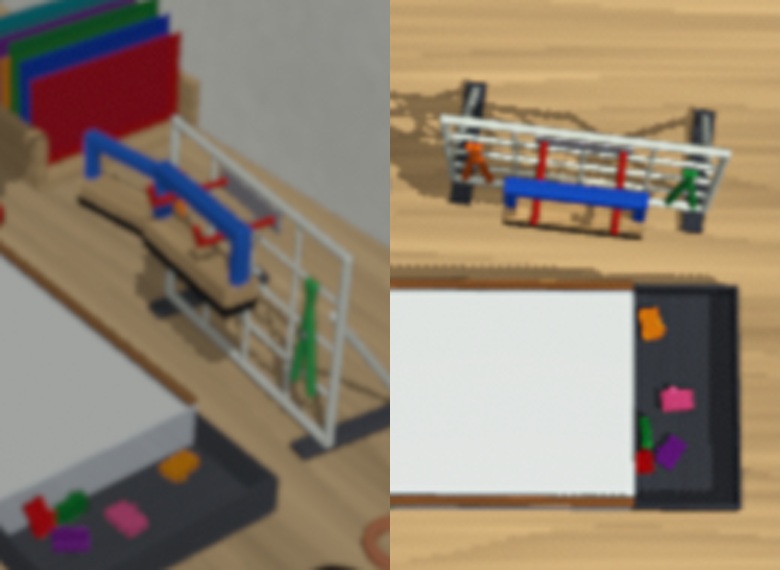

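The scraper hangs by its bar across both prongs, all five shards lie in the tray, and the box is empty.

```bash
python3 -m creep '[{"grip":0.66,"delta_pos":[0,0,0],"rotation":[0,0,0]},{"grip":0.66,"delta_pos":[0,0,0],"rotation":[0,0,0]},{"grip":0.66,"delta_pos":[0,0,0],"rotation":[0,0,0]}]'|head -2; python3 -c "from plant import ctrl;print(ctrl.close_job())"
```

```text
clock: 44.2
tool_pos: [0.5491, 0.1534, 0.3038]
the job is handed in; nothing more can be done
None
```

The job is handed in at 44 s of the 192 s: both caps screwed fully home, all five glass offcuts pushed into the scrap tray, and the scraper hanging by its handle on both prongs of the red hook; no verdict was shown.

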